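Refill the child-safe tablet dispenser

TASK

Refill the child-safe dishwasher-tablet dispenser: press its safety cap firmly down and turn it anticlockwise to take it off, and put every loose tablet into the neck. Then put the cap back, press and turn it clockwise until it is locked, and only then pull the sprung slide at the front right out to its stop for a moment so that all the tablets drop into the store below, and let it spring home. Leave the jars and shakers around it alone.

Things in the scene. Friction and masses are not known exactly. Their poses are not given: they have to be found in the camera images.
- dispenser: White housing 120 x 120 mm, fixed to the counter, 128 mm high to its flat deck, on which a round open neck stands in the middle; origin at the centre of its underside, z up, own -x is its front (turned roughly to the robot), with a clear window below and the slide's tab before it. Hopper and store lie inside, below the neck.
- neck (a point): Centre of the mouth of the neck, 158 mm above the counter; bore 64 mm, outside 72 mm. Around the neck sit two flanges (out to radius 44.5 mm) that hold the cap's lugs, and below them a steel collar (outer radius 51.5 mm), sprung upwards and free to turn, that carries the cap.
- hopper (a point): Centre of the hopper's floor (80 mm above the counter), which is the closed gate slide; the hopper is a shaft 64 x 66 mm from there up to the neck.
- store (a point): Centre of the store's floor (5 mm above the counter); the store is 112 x 112 mm inside, up to 75 mm, right below the gate.
- locked_mark (a point): Short black bar mark at the front edge of the deck, 56 mm from the neck's axis: the cap is locked when its grip bar points to it.
- open_mark (a point): Black dot on the deck, 56 mm from the neck's axis and 80 degrees (1.4 rad) anticlockwise from the dispenser's x axis; a second dot lies opposite. The cap is free when its grip bar points to the dots.
- cap: Grey safety cap, 104 mm diameter, hollow below, about 120 g; origin at the centre of its skirt's lower edge, z up, own x along the grip bar; a half turn makes no difference. Top face at z = 28.5 mm. It starts locked on the neck, bar along the dispenser's x (+-0.15 rad), origin 140 mm above the counter. There is free worktop to lay it on near x = 0.37, y = -0.49.
- cap_bar (a point): Middle of the top of the cap's grip bar, 56.5 mm above the cap's origin. Bar 60 mm long x 18 mm wide x 28 mm high. To open: press the cap down 4 to 6.5 mm (6.5 mm is a hard stop; 8 N at the start, 16 N at the end of the travel), keep pressing, turn 1.4 rad anticlockwise seen from above (free from 1.15 to 2.1 rad); the spring lifts it up to 5 mm and it lifts off.
- cap_lug (a point): One of two lugs inside the skirt, under the ends of the bar, that hook below the flanges. To close: set the cap on with its bar towards the dots, centred to 2 mm, press to 4 to 6.5 mm below the locked height, turn 1.4 rad clockwise (an end stop lies about 0.12 rad past the middle), let it rise to 140 mm: it is then caught and turns only about 0.1 rad either way.
- gate (a joint): Travel of the gate slide in m: 0 home, 0.068 pulled out to its stop, towards the dispenser's front (own -x). A spring pulls it home (3 N at home, 8.4 N at the stop, damped). When out, the hopper's floor is open; the tablets fall within about half a second.
- pull_tab (a point): Middle of the top of the slide's upright black pull tab, 130 mm above the counter. The tab is 12 mm thick (along the pull), 26 mm wide across it and 58 mm high; at home it stands 105 mm in front of the dispenser's centre, 39 mm clear of the front wall.
- tablet1: Dishwasher tablet, a rigid white rounded brick 38 (own x) x 28 (y) x 16 (z) mm with a darker middle layer, 22 g; origin at its middle. It starts flat on the counter left of the dispenser. 2 to 4 of tablet1..tablet4 are there. Overhead, wall cabinets (x over 0.68, from z = 0.45 up; a handle from x = 0.64) and the hood (x over 0.57, y over -0.03, from z = 0.49 up) are in the wrist's way.
- tablet2: Dishwasher tablet, a rigid white rounded brick 38 (own x) x 28 (y) x 16 (z) mm with a darker middle layer, 22 g; origin at its middle. It starts flat on the counter left of the dispenser. 2 to 4 of tablet1..tablet4 are there. Overhead, wall cabinets (x over 0.68, from z = 0.45 up; a handle from x = 0.64) and the hood (x over 0.57, y over -0.03, from z = 0.49 up) are in the wrist's way.
- tablet3: Dishwasher tablet, a rigid white rounded brick 38 (own x) x 28 (y) x 16 (z) mm with a darker middle layer, 22 g; origin at its middle. It starts flat on the counter left of the dispenser. 2 to 4 of tablet1..tablet4 are there. Overhead, wall cabinets (x over 0.68, from z = 0.45 up; a handle from x = 0.64) and the hood (x over 0.57, y over -0.03, from z = 0.49 up) are in the wrist's way.
- tablet4: Dishwasher tablet, a rigid white rounded brick 38 (own x) x 28 (y) x 16 (z) mm with a darker middle layer, 22 g; origin at its middle. It starts flat on the counter left of the dispenser. 2 to 4 of tablet1..tablet4 are there. Overhead, wall cabinets (x over 0.68, from z = 0.45 up; a handle from x = 0.64) and the hood (x over 0.57, y over -0.03, from z = 0.49 up) are in the wrist's way.
- salt: Glass salt shaker with a metal top, 44 mm diameter, 90 mm high, behind the work. Bystander: leave it alone. Origin at the centre of its underside.
- honey: Honey jar with a white lid, 64 mm diameter, 97 mm high, behind the work. Bystander: leave it alone. Origin at the centre of its underside.
- spice: Spice jar with a dark lid, 44 mm diameter, 105 mm high, behind the work. Bystander: leave it alone. Origin at the centre of its underside.
Things that resemble listed ones, but are neither listed nor needed, are in the scene too. Of the things that look like the cap, the larger one is meant. What is shaped like the tablet2 but yellow is not meant.

How it is judged:
By the outcome, as a careful person would: the job done as asked, in the order asked, and still so for the second after the job is handed in, with the robot touching nothing.
Of tablet1, tablet2, tablet3, tablet4 only 2 to 4 are there at a start; the rules pass over those that are not, and their reading is None.
At some moment in a run one of tablet1, tablet2, tablet3, tablet4 may be knocked a few centimetres aside while the robot is not near it.
Once in a run the grip may slacken for a moment while it holds something.
It also fails if it takes over 210 s, if anything falls off the work surface, if the arm or the gripper's body presses on something with over 40 N, if the wrist force passes 120 N, or if a joint passes its speed limit or range.

ROBOT

A 7-joint arm with a two-finger parallel gripper is mounted at the origin on a cart in front of the work surface, level with it; the furniture and walls round the work are solid. World frame = base frame: x ahead of the robot, y to its left, z up, the work surface at z = 0. Lengths are in m, angles in rad, forces in N, time in s.
With the tool pointing down it reaches from about 0.35 to 0.9 m from the base axis. Payload 7.2 kg.
Tool frame: the origin (TCP) lies at the very end of the fingers, on their centre line; the grasp point (between the pads) lies 19 mm behind it; z points along the fingers, y is the direction in which the jaws open and shut (so a half turn about z gives the same grasp; the last joint's range is limited). The gripper opens to 85 mm and grips with 20 to 120 N. Pads are 22 mm wide; open, the fingers measure 114 mm over their backs; the gripper's body (76 mm by 85 mm) begins 54 mm behind the grasp point. The pads swing forward as they close: fully open they stand 13 mm farther back than shut.
Start: joints at [-1.24, 0.411, -0.013, 1.596, 0.006, 1.134, -0.082], TCP at [0.243, 0.576, 0.231] pointing down, gripper open.
Joint ranges: [-2.95, 2.95], [-0.29, 1.99], [-1.47, 1.44], [0.14, 2.54], [-1.03, 4.17], [0.13, 1.85], [-2.86, 2.86]. Speed limits (rad/s): [2.39, 2.39, 3.01, 3.01, 3.14, 3.14, 3.14].

INTERFACE

Orientations are given as [roll, pitch, yaw] about the fixed x, y, z axes, in that order (R = Rz(yaw) Ry(pitch) Rx(roll)).
In Python, from workcell import bot gives the robot as it stands. The module is installed in compiled form; this text tells all that it offers.
- The arm moves only by the shell command python3 -m jog 'ROWS' [FORCE]. ROWS is JSON, a list of rows, each an object of numbers: "grip": the gripper command: -1 is shut, 1 is fully open, values between are in proportion; "x", "y", "z": the shift along the tool's x, y, z normalised to -1 to 1, where 1 is 0.4 m; "wx", "wy", "wz": the turn, a rotation vector about the tool's x, y, z normalised to -1 to 1, where 1 is 30 degrees. In form: [{"grip": .., "x": .., "y": .., "z": .., "wx": .., "wy": .., "wz": ..}, ...]. A call has 1 to 10 rows; each row is the pose to reach, as a shift and turn from the pose commanded when the call began, along the tool's axes at that moment; what a row does not reach only later rows make up. A row lasts 1/12 s, in which the tool goes at most 41.7 mm and 7.16 degrees, less where a joint would pass 70% of its speed; a pose out of reach is approached as far as the arm can. A call with a number of a shift or a turn outside -1 to 1 is refused whole. A call with a gripper value outside its range is refused whole. The fingers move at their own pace and stop on an object; FORCE is the grip in N (left out, the last holds). Time passes only in rows, so rows that repeat a pose let the fingers close. It gives the time, the measured TCP pose, the force and the opening at its end, in the units of the state.
- bot.get_obs(): the state, without advancing time (a new reading comes with each control period).
- bot.read_camera(name): name is "scene" or "top" or "wrist"; returns the picture (384x512x3 uint8, blue, green, red); there is no depth.
- bot.camera_params(name): a dict with "fx", "fy", "cx", "cy" (pixels), "D" ([k1, k2, p1, p2, k3] as OpenCV has them; the pictures are not rectified), "cam_to_world" (4x4, takes a point from camera to world coordinates). Camera axes: x right, y up, looking along -z (the intrinsics and any distortion apply to the point x, -y, -z); pixel columns grow to the right and rows downward; lengths in m; the calibration is good to about 2 mm. A picture is of the moment at which its call begins: read the wrist's pose just before it. camera_params takes no time and is no camera call; for the wrist camera it gives the pose at the moment of the call.
- bot.finish_job(): hands the job in, once; it reports no verdict.
The state is a dict: "clock": time; "qpos": joint angles; "dq": joint speeds; "effort": joint torques, N m; "ee_pos": TCP position; "tool_rot": TCP orientation; "ft_force": force on the tool from outside, world axes, zero at the start; "torque": the same for the moment, N m; "finger_gap": opening from 0.0 (shut) to 1.0 (fully open).
Only numpy, scipy, OpenCV 4.12 (cv2) and the standard library are available. Lean on these libraries where they do the work, as an engineer would, in place of code of your own. Each camera call takes 0.05 s, during which the arm holds its last target.

## Working session

There is one attempt and no reset: what is moved stays moved. The work goes in short steps, Python scripts to look and compute and a shell command to move; the robot and the scene stay as the last step left them, time stands still between calls to the robot, and variables do not carry over. Pictures are saved under pics/ and viewed, and the job is handed in when it is done.

```bash
mkdir -p pics; cat > h.py <<'E'
import numpy as np, cv2
from scipy.spatial.transform import Rotation as Rn
from workcell import bot
def snap(cam,name,crop=None,scale=1):
    P=bot.camera_params(cam); im=bot.read_camera(cam); im=np.array(im)
    np.savez('pics/'+name+'.npz',im=im,P=np.array([P],dtype=object))
    o=im
    if crop: o=im[crop[1]:crop[3],crop[0]:crop[2]]
    if scale!=1: o=cv2.resize(o,None,fx=scale,fy=scale,interpolation=cv2.INTER_CUBIC)
    cv2.imwrite('pics/'+name+'.png',o); return im,P
def load(name):
    d=np.load('pics/'+name+'.npz',allow_pickle=True); return d['im'],d['P'][0]
def K(P): return np.array([[P['fx'],0,P['cx']],[0,P['fy'],P['cy']],[0,0,1.]])
def ray(P,uv):
    p=cv2.undistortPoints(np.array([[uv]],float),K(P),np.array(P['D'],float))[0,0]
    T=np.array(P['cam_to_world']); d=T[:3,:3]@np.array([p[0],-p[1],-1.]); return T[:3,3],d/np.linalg.norm(d)
def plane(P,uv,z):
    o,d=ray(P,uv); return o+d*(z-o[2])/d[2]
def proj(P,X):
    T=np.array(P['cam_to_world']); c=T[:3,:3].T@(np.array(X,float)-T[:3,3]); c=c*[1,-1,-1]
    return cv2.projectPoints(c.reshape(1,1,3),np.zeros(3),np.zeros(3),K(P),np.array(P['D'],float))[0][0,0]
def st():
    s=bot.get_obs(); return s
def show():
    s=st(); print('t',round(s['clock'],2),'p',np.round(s['ee_pos'],4),'rpy',np.round(s['tool_rot'],4),'F',np.round(s['ft_force'],1),'T',np.round(s['torque'],2),'gap',round(s['finger_gap'],3));print('q',np.round(s['qpos'],3))
def togo(xyz,yaw=None,rpy=None):
    """shift in tool axes (units of 0.4 m) and turn (30deg units) to reach target pointing down with yaw (tool y dir = yaw+... )"""
    s=st(); R=Rn.from_euler('xyz',s['tool_rot']); d=R.inv().apply(np.array(xyz)-s['ee_pos'])/0.4
    if rpy is None: rpy=[np.pi,0,yaw if yaw is not None else s['tool_rot'][2]]
    w=(R.inv()*Rn.from_euler('xyz',rpy)).as_rotvec()/np.deg2rad(30)
    print('shift',np.round(d,4),'turn',np.round(w,4)); return d,w
E
python3 - <<'E'
from h import *
show()
for c in ['scene','top','wrist']:
    im,P=snap(c,c+'0',scale=1.5); print(c,np.round(np.array(P['cam_to_world']),3).tolist(),P['fx'],P['D'])
E
```

```text
t 0.0 p [0.2425 0.5755 0.2304] rpy [-3.1399e+00  1.0000e-04  2.7429e+00] F [0.4 0.3 0.3] T [-0.04 -0.01  0.01] gap 1.0
q [-1.24   0.412 -0.013  1.597  0.006  1.134 -0.082]
scene [[-0.449, 0.582, -0.678, 0.035], [-0.893, -0.283, 0.35, 0.047], [0.012, 0.763, 0.647, 0.681], [0.0, 0.0, 0.0, 1.0]] 351.71632143996834 [-0.05537474  0.          0.          0.          0.        ]
top [[0.004, 0.993, -0.12, 0.492], [-1.0, 0.005, 0.006, -0.248], [0.007, 0.12, 0.993, 1.03], [0.0, 0.0, 0.0, 1.0]] 494.3451159198044 [-0.06394978  0.          0.          0.          0.        ]
wrist [[0.388, -0.888, -0.247, 0.181], [0.922, 0.373, 0.106, 0.602], [-0.002, -0.269, 0.963, 0.373], [0.0, 0.0, 0.0, 1.0]] 271.26575644114365 [-0.02781647  0.          0.          0.          0.        ]
```

View pics/scene0.png

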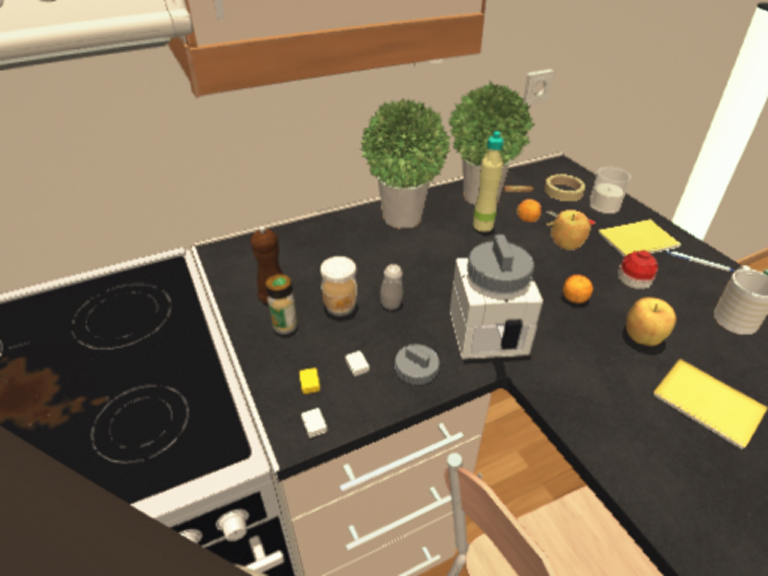

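View pics/top0.png

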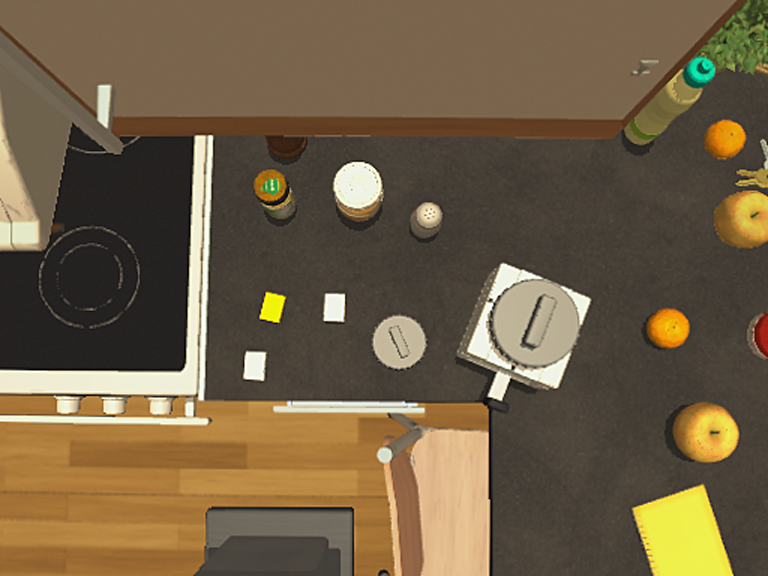

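```bash
python3 - <<'E'
from h import *
im,P=load('top0')
g=im[:,:,::1].astype(int)
hsv=cv2.cvtColor(im,cv2.COLOR_BGR2HSV)
w=((hsv[:,:,2]>200)&(hsv[:,:,1]<40)).astype(np.uint8)
n,l,s,c=cv2.connectedComponentsWithStats(w)
for i in range(1,n):
    if s[i,4]>60 and s[i,0]>140 and s[i,1]>130:
        ys,xs=np.where(l==i); r=cv2.minAreaRect(np.c_[xs,ys].astype(np.float32)); 
        # area incl sides
        box=cv2.boxPoints(r); wb=[plane(P,b,0.016)[:2].round(4).tolist() for b in box]
        print(i,s[i],np.round(r,1) if 0 else r, 'c',plane(P,r[0],0.016).round(4), wb)
cv2.imwrite('pics/t_crop.png',cv2.resize(im[165:285,150:405],None,fx=3,fy=3,interpolation=cv2.INTER_CUBIC))
cv2.imwrite('pics/t_disp.png',cv2.resize(im[165:280,290:405],None,fx=5,fy=5,interpolation=cv2.INTER_CUBIC))
E
```

```text
11 [326 176  36  25 300] ((340.1853332519531, 183.92874145507812), (19.608844757080078, 36.784271240234375), 64.88516235351562) c [ 0.6304 -0.4261  0.016 ] [[0.6324, -0.3827], [0.6656, -0.4528], [0.6284, -0.4695], [0.5955, -0.3996]]
12 [374 191  19  25 141] ((385.7000427246094, 200.40000915527344), (27.280027389526367, 12.521980285644531), 63.43495178222656) c [ 0.5964 -0.5205  0.016 ] [[0.6159, -0.4964], [0.6278, -0.5203], [0.577, -0.5444], [0.5653, -0.5207]]
13 [216 196  14  18 224] ((222.5, 204.5), (17.0, 13.0), 90.0) c [ 0.5864 -0.1825  0.016 ] [[0.6039, -0.1689], [0.6041, -0.1957], [0.5689, -0.1961], [0.5688, -0.1694]]
14 [312 202  29  44 372] ((322.56439208984375, 226.26165771484375), (45.763084411621094, 24.063657760620117), 73.68614196777344) c [ 0.5425 -0.3884  0.016 ] [[0.5806, -0.3517], [0.5948, -0.3996], [0.5046, -0.4249], [0.4907, -0.3774]]
15 [163 235  14  18 225] ((169.5, 243.5), (17.0, 13.0), 90.0) c [ 0.5058 -0.0752  0.016 ] [[0.5231, -0.0614], [0.5232, -0.0881], [0.4887, -0.0888], [0.4885, -0.0622]]
16 [343 236  37  22 273] ((363.339599609375, 249.6886749267578), (18.26895523071289, 37.63679122924805), 74.05460357666016) c [ 0.4948 -0.4717  0.016 ] [[0.5021, -0.4294], [0.5233, -0.5045], [0.4874, -0.5141], [0.4664, -0.4392]]
17 [326 248  14  19 151] ((332.7138977050781, 257.0438232421875), (8.97447681427002, 17.08740234375), 21.037511825561523) c [ 0.4798 -0.4085  0.016 ] [[0.4669, -0.3936], [0.4992, -0.4065], [0.4927, -0.4236], [0.4604, -0.4106]]
28 [183 268 100   7 492] ((232.5, 271.0), (6.0, 99.0), 90.0) c [ 0.451  -0.2044  0.016 ] [[0.4564, -0.1038], [0.4574, -0.3049], [0.4453, -0.3049], [0.4443, -0.104]]
30 [252 299   9   9  70] ((256.0, 303.0), (8.0, 8.0), 90.0) c [ 0.3871 -0.2524  0.016 ] [[0.3951, -0.2443], [0.3951, -0.2604], [0.3792, -0.2605], [0.3791, -0.2444]]
```

View pics/t_crop.png

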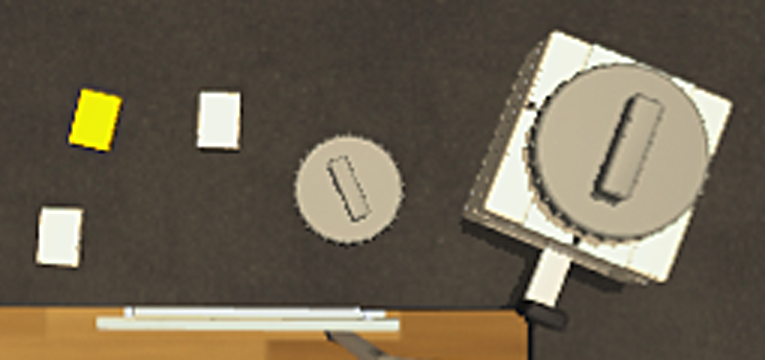

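View pics/t_disp.png

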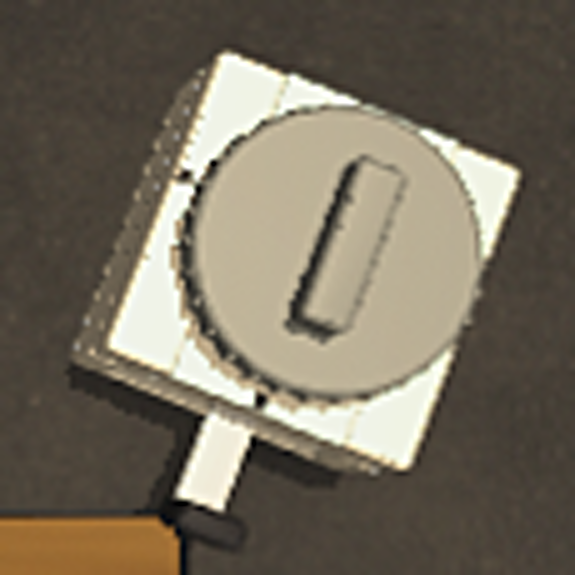

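```bash
python3 - <<'E'
from h import *
im,P=load('top0')
f=lambda x,y:((x+.5)/5-.5+290,(y+.5)/5-.5+165)
c=[plane(P,f(*q),.128) for q in [(228,52),(520,178),(408,470),(105,350)]]
print('deck',np.round(c,4).tolist()); print('ctr',np.mean(c,0).round(4), [round(np.linalg.norm(c[i]-c[i-1]),4) for i in range(4)])
for a,b in [(3,0),(2,1)]:
    d=c[b]-c[a]; print('x yaw',np.degrees(np.arctan2(d[1],d[0])))
for a,b in [(0,1),(3,2)]:
    d=c[b]-c[a]; print('-y yaw',np.degrees(np.arctan2(d[1],d[0]))+90)
print('cap top',plane(P,f(336,250),.1685), [np.linalg.norm(plane(P,f(*q),.1685)-plane(P,f(336,250),.1685)).round(4) for q in [(190,250),(482,250),(336,105),(336,395)]])
b=[plane(P,f(*q),.1965) for q in [(362,157),(407,170),(347,333),(300,315)]]
print('bar',np.mean(b,0),np.round([np.linalg.norm(b[i]-b[i-1]) for i in range(4)],4))
for i,j in [(3,0),(2,1)]:
    d=b[j]-b[i]; print('bar yaw',np.degrees(np.arctan2(d[1],d[0])))
n=np.mean(c,0)
for nm,q in [('lock',(262,400)),('open',(185,175))]:
    d=plane(P,f(*q),.128)-n; print(nm,d.round(4),np.linalg.norm(d),np.degrees(np.arctan2(d[1],d[0])))
print('tab', plane(P,f(210,522),.13))
E
```

```text
deck [[0.6317, -0.3974, 0.128], [0.5853, -0.5051, 0.128], [0.4783, -0.4611, 0.128], [0.5216, -0.3508, 0.128]]
ctr [ 0.5542 -0.4286  0.128 ] [np.float64(0.1195), np.float64(0.1173), np.float64(0.1157), np.float64(0.1185)]
x yaw -22.925495018894868
x yaw -22.35922374104882
-y yaw -23.30282758937888
-y yaw -21.441725500788507
cap top [ 0.55547092 -0.42768193  0.1685    ] [np.float64(0.0514), np.float64(0.0517), np.float64(0.0513), np.float64(0.0506)]
bar [ 0.55565853 -0.42808462  0.1965    ] [0.0582 0.016  0.0595 0.017 ]
bar yaw -22.39625708331664
bar yaw -21.327651725492544
lock [-0.0506  0.0206  0.    ] 0.0546415750492116 157.88055358527262
open [0.0316 0.0478 0.    ] 0.05729552986131307 56.485512286300725
tab [ 0.45964843 -0.38820856  0.13      ]
```

```bash
cat >> h.py <<'E'
def seq(wps):
    """wps list of (x,y,z,yawdeg); prints rows for consecutive calls"""
    s=st(); p=np.array(s['ee_pos']); R=Rn.from_euler('xyz',s['tool_rot'])
    for w in wps:
        t=np.array(w[:3]); Rt=Rn.from_euler('xyz',[np.pi,0,np.deg2rad(w[3])])
        print(w,'shift',np.round(R.inv().apply(t-p)/.4,4),'turn',np.round((R.inv()*Rt).as_rotvec()/np.deg2rad(30),4),'rows>=',round(np.linalg.norm(t-p)/.0417,1))
        p=t;R=Rt
E
python3 - <<'E'
from h import *
seq([(.32,.40,.27,128),(.40,.2,.28,98),(.45,0.05,.28,68),(.5,-.15,.28,38),(.53,-.3,.28,8),(.555,-.428,.27,-22.3)])
E
```

```text
(0.32, 0.4, 0.27, 128) shift [-0.3488 -0.3295 -0.098 ] turn [-2.300e-03  8.000e-04  9.718e-01] rows>= 4.7
(0.4, 0.2, 0.28, 98) shift [-0.5171 -0.1502 -0.025 ] turn [ 0. -0.  1.] rows>= 5.2
(0.45, 0.05, 0.28, 68) shift [-0.3887  0.0716  0.    ] turn [ 0. -0.  1.] rows>= 3.8
(0.5, -0.15, 0.28, 38) shift [-0.4168  0.3032  0.    ] turn [ 0. -0.  1.] rows>= 4.9
(0.53, -0.3, 0.28, 8) shift [-0.1718  0.3417  0.    ] turn [ 0. -0.  1.] rows>= 3.7
(0.555, -0.428, 0.27, -22.3) shift [0.0174 0.3256 0.025 ] turn [ 0.   -0.    1.01] rows>= 3.1
```

```bash
python3 -m jog '[{"x":-0.349,"y":-0.33,"z":-0.098,"wz":0.97},{"x":-0.349,"y":-0.33,"z":-0.098,"wz":0.97},{"x":-0.349,"y":-0.33,"z":-0.098,"wz":0.97},{"x":-0.349,"y":-0.33,"z":-0.098,"wz":0.97},{"x":-0.349,"y":-0.33,"z":-0.098,"wz":0.97},{"x":-0.349,"y":-0.33,"z":-0.098,"wz":0.97}]'
python3 -c "
from h import *
show()
seq([(.40,.2,.28,98)])"
```

```text
t 0.15 p [0.2426 0.5756 0.2306] rpy [-3.1403e+00  1.0000e-04  2.7428e+00] F [ 0.4 -0.1 -0.5] T [-0.04 -0.01 -0.  ] gap 1.001
q [-1.24   0.412 -0.013  1.597  0.006  1.134 -0.082]
(0.4, 0.2, 0.28, 98) shift [-0.7273 -0.7127 -0.1225] turn [-2.1000e-03  1.4000e-03  1.9718e+00] rows>= 9.8$[0]: bad value
```

```bash
python3 -m jog '[{"grip":1,"x":-0.349,"y":-0.33,"z":-0.098,"wx":0,"wy":0,"wz":0.97},{"grip":1,"x":-0.349,"y":-0.33,"z":-0.098,"wx":0,"wy":0,"wz":0.97},{"grip":1,"x":-0.349,"y":-0.33,"z":-0.098,"wx":0,"wy":0,"wz":0.97},{"grip":1,"x":-0.349,"y":-0.33,"z":-0.098,"wx":0,"wy":0,"wz":0.97},{"grip":1,"x":-0.349,"y":-0.33,"z":-0.098,"wx":0,"wy":0,"wz":0.97},{"grip":1,"x":-0.349,"y":-0.33,"z":-0.098,"wx":0,"wy":0,"wz":0.97}]'
python3 -c "
from h import *
show()
seq([(.40,.2,.28,98)])"
```

```text
clock: 0.65
ee_pos: [0.324, 0.3945, 0.2721]
tool_rot: [3.14, 0.002, 2.226]
ft_force: [0.4, 0.5, -0.1]
finger_gap: 1.001
t 0.65 p [0.324  0.3945 0.2721] rpy [3.1399e+00 1.6000e-03 2.2260e+00] F [ 0.4  0.5 -0.1] T [-0.    0.03 -0.03] gap 1.001
q [-1.104  0.176  0.143  1.824 -0.025  1.143 -0.297]
(0.4, 0.2, 0.28, 98) shift [-0.5013 -0.1456 -0.0192] turn [0.004  0.0021 0.9847] rows>= 5.0
```

```bash
python3 -m jog '[{"grip":1,"x":-0.517,"y":-0.15,"z":-0.025,"wx":0,"wy":0,"wz":1},{"grip":1,"x":-0.517,"y":-0.15,"z":-0.025,"wx":0,"wy":0,"wz":1},{"grip":1,"x":-0.517,"y":-0.15,"z":-0.025,"wx":0,"wy":0,"wz":1},{"grip":1,"x":-0.517,"y":-0.15,"z":-0.025,"wx":0,"wy":0,"wz":1},{"grip":1,"x":-0.517,"y":-0.15,"z":-0.025,"wx":0,"wy":0,"wz":1},{"grip":1,"x":-0.517,"y":-0.15,"z":-0.025,"wx":0,"wy":0,"wz":1}]'
python3 -m jog '[{"grip":1,"x":-0.389,"y":0.072,"z":0,"wx":0,"wy":0,"wz":1},{"grip":1,"x":-0.389,"y":0.072,"z":0,"wx":0,"wy":0,"wz":1},{"grip":1,"x":-0.389,"y":0.072,"z":0,"wx":0,"wy":0,"wz":1},{"grip":1,"x":-0.389,"y":0.072,"z":0,"wx":0,"wy":0,"wz":1},{"grip":1,"x":-0.389,"y":0.072,"z":0,"wx":0,"wy":0,"wz":1}]'
python3 -m jog '[{"grip":1,"x":-0.417,"y":0.303,"z":0,"wx":0,"wy":0,"wz":1},{"grip":1,"x":-0.417,"y":0.303,"z":0,"wx":0,"wy":0,"wz":1},{"grip":1,"x":-0.417,"y":0.303,"z":0,"wx":0,"wy":0,"wz":1},{"grip":1,"x":-0.417,"y":0.303,"z":0,"wx":0,"wy":0,"wz":1},{"grip":1,"x":-0.417,"y":0.303,"z":0,"wx":0,"wy":0,"wz":1},{"grip":1,"x":-0.417,"y":0.303,"z":0,"wx":0,"wy":0,"wz":1}]'
python3 -c "
from h import *
show()
seq([(.53,-.3,.28,8),(.555,-.428,.27,-22)])"
```

```text
clock: 1.15
ee_pos: [0.4026, 0.1938, 0.281]
tool_rot: [3.14, 0.001, 1.702]
ft_force: [-0.4, -0.5, -0.9]
finger_gap: 1.0
clock: 1.57
ee_pos: [0.4521, 0.0437, 0.2809]
tool_rot: [3.139, 0.001, 1.173]
ft_force: [-0.6, -0.9, -0.1]
finger_gap: 1.001
clock: 2.07
ee_pos: [0.501, -0.1576, 0.2809]
tool_rot: [3.137, 0.002, 0.655]
ft_force: [-1.0, -0.7, 0.1]
finger_gap: 1.001
t 2.07 p [ 0.501  -0.1576  0.2809] rpy [3.1371e+00 1.9000e-03 6.5480e-01] F [-1.  -0.7  0.1] T [ 0.02  0.06 -0.05] gap 1.001
q [-0.415  0.226  0.755  1.808 -0.163  1.169 -0.525]
(0.53, -0.3, 0.28, 8) shift [-0.1593  0.3266  0.0039] turn [0.0093 0.0013 0.9839] rows>= 3.5
(0.555, -0.428, 0.27, -22) shift [0.0174 0.3256 0.025 ] turn [-0. -0.  1.] rows>= 3.1
```

```bash
python3 -m jog '[{"grip":1,"x":-0.159,"y":0.327,"z":0,"wx":0,"wy":0,"wz":0.98},{"grip":1,"x":-0.159,"y":0.327,"z":0,"wx":0,"wy":0,"wz":0.98},{"grip":1,"x":-0.159,"y":0.327,"z":0,"wx":0,"wy":0,"wz":0.98},{"grip":1,"x":-0.159,"y":0.327,"z":0,"wx":0,"wy":0,"wz":0.98},{"grip":1,"x":-0.159,"y":0.327,"z":0,"wx":0,"wy":0,"wz":0.98}]'
python3 -m jog '[{"grip":1,"x":0.017,"y":0.325,"z":0,"wx":0,"wy":0,"wz":1},{"grip":1,"x":0.017,"y":0.325,"z":0,"wx":0,"wy":0,"wz":1},{"grip":1,"x":0.017,"y":0.325,"z":0,"wx":0,"wy":0,"wz":1},{"grip":1,"x":0.017,"y":0.325,"z":0,"wx":0,"wy":0,"wz":1},{"grip":1,"x":0.017,"y":0.325,"z":0,"wx":0,"wy":0,"wz":1},{"grip":1,"x":0.017,"y":0.325,"z":0,"wx":0,"wy":0,"wz":1}]'
python3 -c "
from h import *
show()
snap('wrist','w1',scale=1.5)
seq([(.555,-.428,.20,-22.2)])"
```

```text
clock: 2.48
ee_pos: [0.5307, -0.2969, 0.2799]
tool_rot: [3.138, 0.002, 0.139]
ft_force: [0.0, 0.4, 0.0]
finger_gap: 1.001
clock: 2.98
ee_pos: [0.5577, -0.4186, 0.2793]
tool_rot: [-3.141, 0.002, -0.37]
ft_force: [0.5, 1.3, -0.2]
finger_gap: 1.0
t 2.98 p [ 0.5577 -0.4186  0.2793] rpy [-3.1412e+00  1.9000e-03 -3.7020e-01] F [ 0.5  1.3 -0.2] T [ 0.02 -0.    0.  ] gap 1.0
q [ 0.033  0.653  0.946  1.374 -0.525  1.378 -0.963]
(0.555, -0.428, 0.2, -22.2) shift [0.0021 0.0271 0.1993] turn [-0.002   0.0023  0.0389] rows>= 1.9
```

View pics/w1.png

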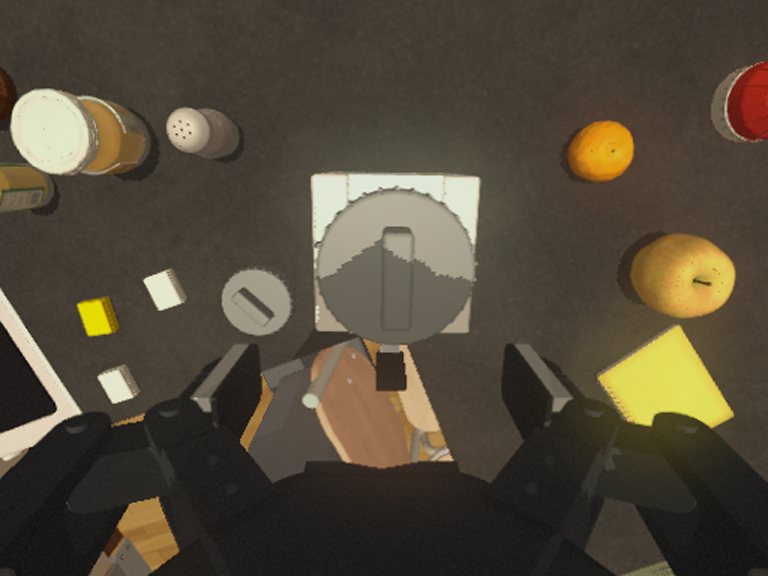

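```bash
python3 -c "
from h import *
snap('wrist','w2'); show()
im,P=load('w2')
cv2.imwrite('pics/w2c.png',cv2.resize(im[100:240,190:340],None,fx=5,fy=5,interpolation=cv2.INTER_CUBIC))
"
```

```text
t 3.08 p [ 0.5584 -0.4173  0.2802] rpy [-3.1402e+00  5.0000e-04 -3.6640e-01] F [0.3 0.5 0.1] T [ 0.01 -0.05 -0.03] gap 1.002
q [ 0.031  0.651  0.945  1.374 -0.525  1.378 -0.961]
```

View pics/w2c.png

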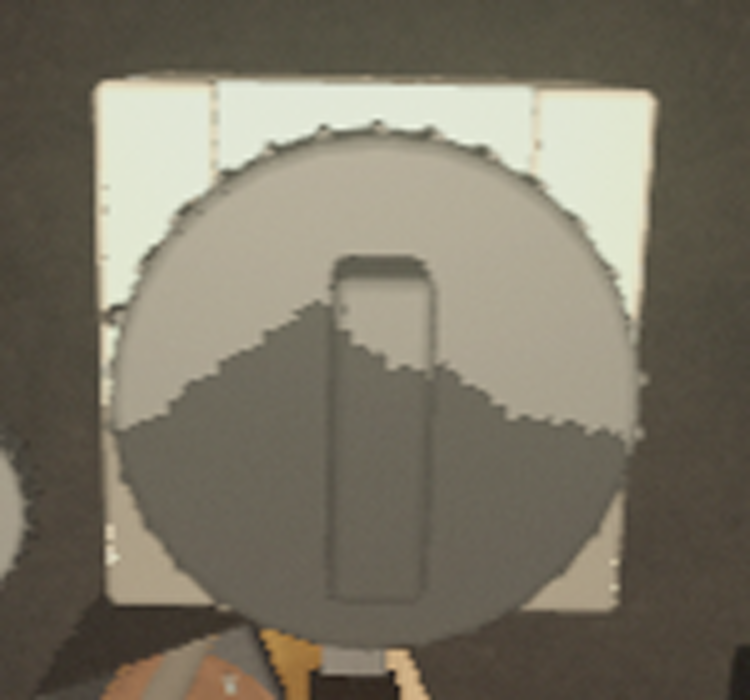

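```bash
python3 -c "
from h import *
im,P=load('w2')
f=lambda x,y:((x+.5)/5-.5+190,(y+.5)/5-.5+100)
b=[plane(P,f(*q),.1965) for q in [(337,275),(435,275),(425,600),(330,598)]]
print(np.round(b,4).tolist(),np.mean(b,0))
for i,j in [(3,0),(2,1)]:
    d=b[j]-b[i]; print(np.degrees(np.arctan2(d[1],d[0])),np.linalg.norm(d))
print(plane(P,f(376,391),.1685),[np.linalg.norm(plane(P,f(*q),.1685)-plane(P,f(376,391),.1685)).round(4) for q in [(118,400),(635,400),(376,137),(376,645)]])
seq([(.555,-.428,.20,-22.2)])
"
```

```text
[[0.5891, -0.4315, 0.1965], [0.5832, -0.4468, 0.1965], [0.5288, -0.4254, 0.1965], [0.5352, -0.4096, 0.1965]] [ 0.55905437 -0.42832827  0.1965    ]
-22.092632085624743 0.058104032066691604
-21.493011198859033 0.05848854441805844
[ 0.56115128 -0.42919592  0.1685    ] [np.float64(0.0498), np.float64(0.0501), np.float64(0.0479), np.float64(0.0531)]
(0.555, -0.428, 0.2, -22.2) shift [0.0018 0.0282 0.2004] turn [-0.0027  0.0009  0.0402] rows>= 1.9
```

```bash
python3 -c "
from h import *
im,P=load('scene0')
cv2.imwrite('pics/s0c.png',cv2.resize(im[150:245,295:365],None,fx=6,fy=6,interpolation=cv2.INTER_CUBIC))
for X in [(.555,-.428,.1965),(.559,-.428,.1965)]: print(proj(P,X))
"
```

```text
[335.6194096  163.69320176]
[334.61478646 162.80716201]
```

View pics/s0c.png

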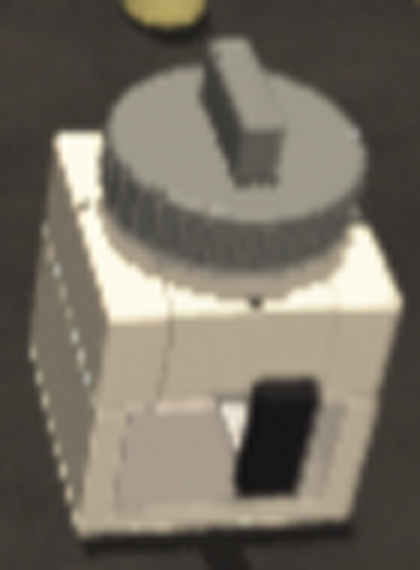

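```bash
python3 -c "
from h import *
seq([(.556,-.428,.17,-22.2)])"
python3 -m jog '[{"grip":1,"x":0.004,"y":0.028,"z":0.1,"wx":0,"wy":0,"wz":0.04},{"grip":1,"x":0.004,"y":0.028,"z":0.2,"wx":0,"wy":0,"wz":0.04},{"grip":1,"x":0.004,"y":0.028,"z":0.2,"wx":0,"wy":0,"wz":0.04},{"grip":1,"x":0.004,"y":0.028,"z":0.2,"wx":0,"wy":0,"wz":0.04}]' 40
python3 -c "
from h import *
show();seq([(.556,-.428,.17,-22.2)])"
```

```text
(0.556, -0.428, 0.17, -22.2) shift [0.0042 0.0275 0.2754] turn [-0.0027  0.0009  0.0402] rows>= 2.7
clock: 3.42
ee_pos: [0.5553, -0.4276, 0.1996]
tool_rot: [-3.139, 0.003, -0.389]
ft_force: [-0.1, -0.3, 1.3]
finger_gap: 1.0
t 3.42 p [ 0.5553 -0.4276  0.1996] rpy [-3.1394  0.0033 -0.3893] F [-0.1 -0.3  1.3] T [ 0.02 -0.03 -0.01] gap 1.0
q [ 0.059  0.718  0.907  1.463 -0.579  1.247 -0.927]
(0.556, -0.428, 0.17, -22.2) shift [0.0022 0.0004 0.0739] turn [-0.0042  0.0063 -0.0035] rows>= 0.7
```

```bash
python3 -m jog '[{"grip":1,"x":0.002,"y":0,"z":0.06,"wx":0,"wy":0,"wz":0},{"grip":1,"x":0.002,"y":0,"z":0.074,"wx":0,"wy":0,"wz":0},{"grip":-1,"x":0.002,"y":0,"z":0.074,"wx":0,"wy":0,"wz":0},{"grip":-1,"x":0.002,"y":0,"z":0.074,"wx":0,"wy":0,"wz":0},{"grip":-1,"x":0.002,"y":0,"z":0.074,"wx":0,"wy":0,"wz":0},{"grip":-1,"x":0.002,"y":0,"z":0.074,"wx":0,"wy":0,"wz":0},{"grip":-1,"x":0.002,"y":0,"z":0.074,"wx":0,"wy":0,"wz":0},{"grip":-1,"x":0.002,"y":0,"z":0.074,"wx":0,"wy":0,"wz":0},{"grip":-1,"x":0.002,"y":0,"z":0.074,"wx":0,"wy":0,"wz":0}]' 60
python3 -c "
from h import *
show()"
```

```text
clock: 4.17
ee_pos: [0.5563, -0.4304, 0.172]
tool_rot: [-3.141, -0.001, -0.393]
ft_force: [0.2, 3.4, 5.2]
finger_gap: 0.199
t 4.17 p [ 0.5563 -0.4304  0.172 ] rpy [-3.1405e+00 -1.1000e-03 -3.9290e-01] F [0.2 3.4 5.2] T [ 0.62  0.03 -0.03] gap 0.199
q [ 0.068  0.743  0.891  1.489 -0.602  1.199 -0.912]
```

```bash
python3 -m jog '[{"grip":-1,"x":0,"y":0.004,"z":0.01,"wx":0,"wy":0,"wz":0},{"grip":-1,"x":0,"y":0.004,"z":0.02,"wx":0,"wy":0,"wz":0},{"grip":-1,"x":0,"y":0.004,"z":0.02,"wx":0,"wy":0,"wz":0},{"grip":-1,"x":0,"y":0.004,"z":0.02,"wx":0,"wy":0,"wz":0}]' 60
python3 -c "
from h import *
show()"
```

```text
clock: 4.5
ee_pos: [0.5564, -0.4316, 0.1656]
tool_rot: [-3.14, -0.003, -0.392]
ft_force: [-1.2, 7.1, 15.6]
finger_gap: 0.198
t 4.5 p [ 0.5564 -0.4316  0.1656] rpy [-3.1395e+00 -2.7000e-03 -3.9220e-01] F [-1.2  7.1 15.6] T [ 1.54  0.36 -0.04] gap 0.198
q [ 0.072  0.749  0.886  1.494 -0.608  1.188 -0.906]
```

```bash
python3 -m jog '[{"grip":-1,"x":0,"y":-0.007,"z":0,"wx":0,"wy":0,"wz":0},{"grip":-1,"x":0,"y":-0.007,"z":0,"wx":0,"wy":0,"wz":0},{"grip":-1,"x":0,"y":-0.007,"z":0,"wx":0,"wy":0,"wz":-0.2},{"grip":-1,"x":0,"y":-0.007,"z":0,"wx":0,"wy":0,"wz":-0.4},{"grip":-1,"x":0,"y":-0.007,"z":0,"wx":0,"wy":0,"wz":-0.4}]' 80
python3 -c "
from h import *
show()"
```

```text
clock: 4.92
ee_pos: [0.5571, -0.4314, 0.1663]
tool_rot: [3.139, -0.005, -0.178]
ft_force: [-0.7, 0.2, 13.7]
finger_gap: 0.194
t 4.92 p [ 0.5571 -0.4314  0.1663] rpy [ 3.1393 -0.0047 -0.1778] F [-0.7  0.2 13.7] T [0.31 0.2  0.  ] gap 0.194
q [ 0.093  0.728  0.837  1.494 -0.567  1.169 -0.723]
```

```bash
python3 -m jog '[{"grip":-1,"x":0,"y":0,"z":0,"wx":0,"wy":0,"wz":-0.2},{"grip":-1,"x":0,"y":0,"z":0,"wx":0,"wy":0,"wz":-0.4},{"grip":-1,"x":0,"y":0,"z":0,"wx":0,"wy":0,"wz":-0.6},{"grip":-1,"x":0,"y":0,"z":0,"wx":0,"wy":0,"wz":-0.8},{"grip":-1,"x":0,"y":0,"z":0,"wx":0,"wy":0,"wz":-1}]' 80
python3 -c "
from h import *
show()"
```

```text
clock: 5.33
ee_pos: [0.5583, -0.4302, 0.1661]
tool_rot: [3.138, -0.005, 0.345]
ft_force: [1.6, 4.0, 14.2]
finger_gap: 0.197
t 5.33 p [ 0.5583 -0.4302  0.1661] rpy [ 3.138  -0.0046  0.3452] F [ 1.6  4.  14.2] T [ 0.77 -0.36 -0.32] gap 0.197
q [ 0.158  0.685  0.708  1.489 -0.473  1.137 -0.274]
```

```bash
python3 -m jog '[{"grip":-1,"x":0,"y":0,"z":0,"wx":0,"wy":0,"wz":-0.2},{"grip":-1,"x":0,"y":0,"z":0,"wx":0,"wy":0,"wz":-0.4},{"grip":-1,"x":0,"y":0,"z":0,"wx":0,"wy":0,"wz":-0.6},{"grip":-1,"x":0,"y":0,"z":0,"wx":0,"wy":0,"wz":-0.8},{"grip":-1,"x":0,"y":0,"z":0,"wx":0,"wy":0,"wz":-1}]' 80
python3 -c "
from h import *
show()"
python3 -m jog '[{"grip":-1,"x":0,"y":0,"z":0,"wx":0,"wy":0,"wz":-0.2},{"grip":-1,"x":0,"y":0,"z":0,"wx":0,"wy":0,"wz":-0.27},{"grip":-1,"x":0,"y":0,"z":0,"wx":0,"wy":0,"wz":-0.27}]' 80
python3 -c "
from h import *
show()"
```

```text
clock: 5.75
ee_pos: [0.5591, -0.429, 0.1661]
tool_rot: [3.137, -0.004, 0.87]
ft_force: [2.5, 6.6, 13.7]
finger_gap: 0.2
t 5.75 p [ 0.5591 -0.429   0.1661] rpy [ 3.1366 -0.0037  0.8695] F [ 2.5  6.6 13.7] T [ 1.4  -0.47 -0.24] gap 0.2
q [ 0.229  0.652  0.577  1.483 -0.382  1.114  0.179]
clock: 6.0
ee_pos: [0.5591, -0.4288, 0.1661]
tool_rot: [3.136, -0.003, 1.009]
ft_force: [2.2, 6.2, 13.5]
finger_gap: 0.199
t 6.0 p [ 0.5591 -0.4288  0.1661] rpy [ 3.1363 -0.0034  1.0091] F [ 2.2  6.2 13.5] T [ 1.24 -0.34  0.1 ] gap 0.199
q [ 0.25   0.644  0.541  1.482 -0.358  1.109  0.3  ]
```

```bash
python3 -m jog '[{"grip":-1,"x":0.005,"y":0,"z":-0.01,"wx":0,"wy":0,"wz":0},{"grip":-1,"x":0.005,"y":0,"z":-0.022,"wx":0,"wy":0,"wz":0},{"grip":-1,"x":0.005,"y":0,"z":-0.022,"wx":0,"wy":0,"wz":0},{"grip":-1,"x":0.005,"y":0,"z":-0.022,"wx":0,"wy":0,"wz":0}]' 80
python3 -c "
from h import *
show()"
```

```text
clock: 6.33
ee_pos: [0.5584, -0.4288, 0.1734]
tool_rot: [3.138, -0.0, 1.005]
ft_force: [4.0, -1.0, 4.0]
finger_gap: 0.195
t 6.33 p [ 0.5584 -0.4288  0.1734] rpy [ 3.1377 -0.      1.0047] F [ 4. -1.  4.] T [-0.14 -0.56  0.06] gap 0.195
q [ 0.245  0.638  0.547  1.475 -0.352  1.123  0.291]
```

```bash
python3 -m jog '[{"grip":-1,"x":0,"y":0,"z":-0.02,"wx":0,"wy":0,"wz":0},{"grip":-1,"x":0,"y":0,"z":-0.04,"wx":0,"wy":0,"wz":0},{"grip":-1,"x":0,"y":0,"z":-0.04,"wx":0,"wy":0,"wz":0}]' 80
python3 -c "
from h import *
show()"
python3 -m jog '[{"grip":-1,"x":0,"y":0,"z":-0.04,"wx":0,"wy":0,"wz":0},{"grip":-1,"x":0,"y":0,"z":-0.1,"wx":0,"wy":0,"wz":0},{"grip":-1,"x":0,"y":0,"z":-0.1,"wx":0,"wy":0,"wz":0}]' 80
python3 -c "
from h import *
show(); snap('top','top1',scale=1.5); snap('scene','s1',scale=1.5)"
```

```text
clock: 6.58
ee_pos: [0.5569, -0.4285, 0.1891]
tool_rot: [3.141, 0.0, 1.004]
ft_force: [0.1, 0.2, -0.8]
finger_gap: 0.191
t 6.58 p [ 0.5569 -0.4285  0.1891] rpy [3.141e+00 4.000e-04 1.004e+00] F [ 0.1  0.2 -0.8] T [-0.02 -0.05  0.04] gap 0.191
q [ 0.242  0.625  0.554  1.46  -0.343  1.154  0.284]
clock: 6.83
ee_pos: [0.5578, -0.4294, 0.2317]
tool_rot: [3.137, 0.001, 1.004]
ft_force: [0.3, -0.5, 0.8]
finger_gap: 0.193
t 6.83 p [ 0.5578 -0.4294  0.2317] rpy [3.137e+00 6.000e-04 1.004e+00] F [ 0.3 -0.5  0.8] T [-0.07 -0.04 -0.01] gap 0.193
q [ 0.236  0.592  0.57   1.412 -0.325  1.228  0.27 ]
```

View pics/s1.png

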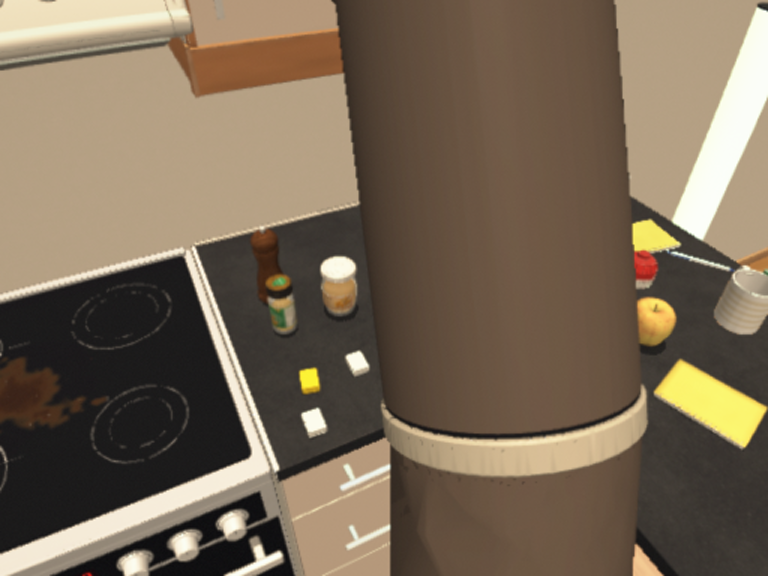

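View pics/top1.png

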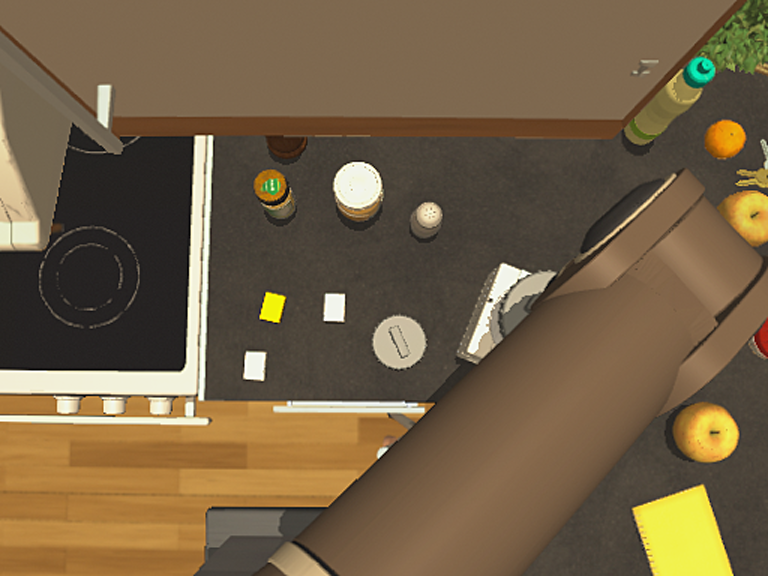

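```bash
python3 -c "
from h import *
im,P=load('top0')
for q in [(633,508),(704,486),(650,575),(488,400),(488,500)]: print(plane(P,(q[0]/1.5,q[1]/1.5),0).round(3))
seq([(.37,-.49,.24,57.5),(.37,-.49,.06,57.5)])
"
```

```text
[ 0.313 -0.594  0.   ]
[ 0.341 -0.695  0.   ]
[ 0.222 -0.616  0.   ]
[ 0.46  -0.396  0.   ]
[ 0.324 -0.394  0.   ]
(0.37, -0.49, 0.24, 57.5) shift [-0.3811 -0.3117 -0.03  ] turn [0.0015 0.0002 0.0011] rows>= 4.7
(0.37, -0.49, 0.06, 57.5) shift [ 0.   -0.    0.45] turn [0. 0. 0.] rows>= 4.3
```

```bash
python3 -m jog '[{"grip":-1,"x":-0.1,"y":-0.08,"z":-0.03,"wx":0,"wy":0,"wz":0},{"grip":-1,"x":-0.2,"y":-0.16,"z":-0.03,"wx":0,"wy":0,"wz":0},{"grip":-1,"x":-0.29,"y":-0.24,"z":-0.03,"wx":0,"wy":0,"wz":0},{"grip":-1,"x":-0.35,"y":-0.29,"z":-0.03,"wx":0,"wy":0,"wz":0},{"grip":-1,"x":-0.381,"y":-0.312,"z":-0.03,"wx":0,"wy":0,"wz":0},{"grip":-1,"x":-0.381,"y":-0.312,"z":-0.03,"wx":0,"wy":0,"wz":0},{"grip":-1,"x":-0.381,"y":-0.312,"z":-0.03,"wx":0,"wy":0,"wz":0}]'
python3 -c "
from h import *
show(); snap('wrist','w3',scale=1.5)
seq([(.37,-.49,.05,57.5)])"
```

```text
clock: 7.52
ee_pos: [0.3672, -0.4903, 0.239]
tool_rot: [-3.14, -0.0, 1.0]
ft_force: [0.3, 0.0, -1.7]
finger_gap: 0.188
t 7.52 p [ 0.3672 -0.4903  0.239 ] rpy [-3.1402e+00 -3.0000e-04  9.9980e-01] F [ 0.3  0.  -1.7] T [ 0.02 -0.03  0.01] gap 0.188
q [ 0.404  0.428  0.619  1.649 -0.266  1.152  0.519]
(0.37, -0.49, 0.05, 57.5) shift [-0.0015  0.0025  0.472 ] turn [-0.0022 -0.002  -0.0009] rows>= 4.5
```

View pics/w3.png

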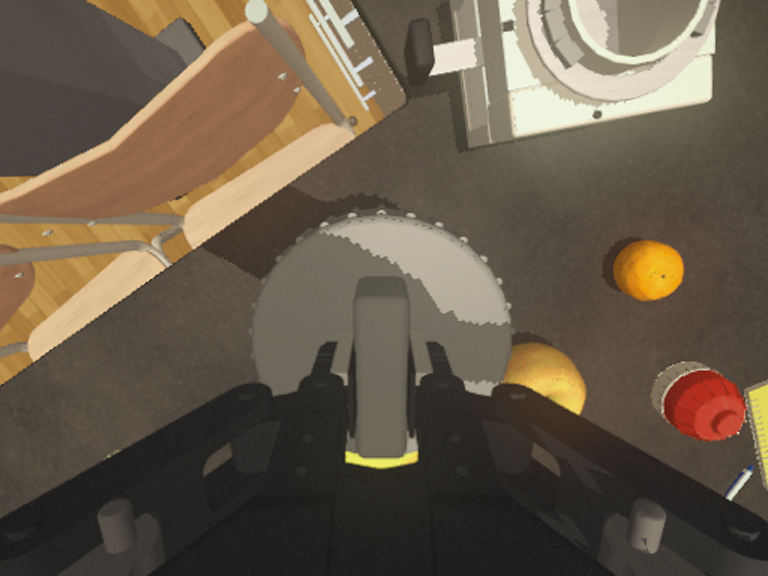

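```bash
python3 -m jog '[{"grip":-1,"x":-0.001,"y":0.001,"z":0.1,"wx":0,"wy":0,"wz":0},{"grip":-1,"x":-0.001,"y":0.001,"z":0.2,"wx":0,"wy":0,"wz":0},{"grip":-1,"x":-0.001,"y":0.001,"z":0.3,"wx":0,"wy":0,"wz":0},{"grip":-1,"x":-0.001,"y":0.001,"z":0.39,"wx":0,"wy":0,"wz":0},{"grip":-1,"x":-0.001,"y":0.001,"z":0.46,"wx":0,"wy":0,"wz":0},{"grip":-1,"x":-0.001,"y":0.001,"z":0.485,"wx":0,"wy":0,"wz":0},{"grip":-1,"x":-0.001,"y":0.001,"z":0.485,"wx":0,"wy":0,"wz":0},{"grip":-1,"x":-0.001,"y":0.001,"z":0.485,"wx":0,"wy":0,"wz":0}]'
python3 -c "
from h import *
show()"
```

```text
clock: 8.23
ee_pos: [0.3711, -0.4901, 0.0458]
tool_rot: [-3.141, -0.0, 1.006]
ft_force: [-0.2, 0.0, -0.5]
finger_gap: 0.191
t 8.23 p [ 0.3711 -0.4901  0.0458] rpy [-3.1411 -0.      1.0056] F [-0.2  0.  -0.5] T [-0.05  0.05  0.03] gap 0.191
q [ 0.491  0.65   0.501  1.808 -0.421  0.792  0.641]
```

```bash
python3 -m jog '[{"grip":-1,"x":0,"y":0,"z":0.015,"wx":0,"wy":0,"wz":0},{"grip":-1,"x":0,"y":0,"z":0.03,"wx":0,"wy":0,"wz":0},{"grip":-1,"x":0,"y":0,"z":0.033,"wx":0,"wy":0,"wz":0},{"grip":-1,"x":0,"y":0,"z":0.033,"wx":0,"wy":0,"wz":0}]'
python3 -c "
from h import *
show()"
```

```text
clock: 8.57
ee_pos: [0.3705, -0.4902, 0.0328]
tool_rot: [3.141, -0.0, 1.005]
ft_force: [-0.1, -0.6, -0.6]
finger_gap: 0.196
t 8.57 p [ 0.3705 -0.4902  0.0328] rpy [ 3.1410e+00 -2.0000e-04  1.0046e+00] F [-0.1 -0.6 -0.6] T [ 0.    0.04 -0.01] gap 0.196
q [ 0.5    0.667  0.49   1.814 -0.433  0.768  0.651]
```

```bash
python3 -m jog '[{"grip":-1,"x":0,"y":0,"z":0.005,"wx":0,"wy":0,"wz":0},{"grip":-1,"x":0,"y":0,"z":0.005,"wx":0,"wy":0,"wz":0}]'
python3 -m jog '[{"grip":-1,"x":0,"y":0,"z":0.005,"wx":0,"wy":0,"wz":0},{"grip":-1,"x":0,"y":0,"z":0.005,"wx":0,"wy":0,"wz":0}]'
```

```text
clock: 8.73
ee_pos: [0.3706, -0.4906, 0.032]
tool_rot: [3.14, -0.0, 1.004]
ft_force: [-1.7, 2.6, 9.1]
finger_gap: 0.192
clock: 8.9
ee_pos: [0.3706, -0.4906, 0.032]
tool_rot: [3.14, -0.002, 1.004]
ft_force: [-5.4, 8.4, 28.2]
finger_gap: 0.192
```

```bash
python3 -m jog '[{"grip":-1,"x":0,"y":0,"z":-0.008,"wx":0,"wy":0,"wz":0},{"grip":-1,"x":0,"y":0,"z":-0.008,"wx":0,"wy":0,"wz":0}]'
python3 -m jog '[{"grip":1,"x":0,"y":0,"z":0,"wx":0,"wy":0,"wz":0},{"grip":1,"x":0,"y":0,"z":0,"wx":0,"wy":0,"wz":0},{"grip":1,"x":0,"y":0,"z":0,"wx":0,"wy":0,"wz":0},{"grip":1,"x":0,"y":0,"z":0,"wx":0,"wy":0,"wz":0},{"grip":1,"x":0,"y":0,"z":0,"wx":0,"wy":0,"wz":0},{"grip":1,"x":0,"y":0,"z":-0.1,"wx":0,"wy":0,"wz":0},{"grip":1,"x":0,"y":0,"z":-0.2,"wx":0,"wy":0,"wz":0},{"grip":1,"x":0,"y":0,"z":-0.3,"wx":0,"wy":0,"wz":0},{"grip":1,"x":0,"y":0,"z":-0.4,"wx":0,"wy":0,"wz":0},{"grip":1,"x":0,"y":0,"z":-0.5,"wx":0,"wy":0,"wz":0}]'
python3 -c "
from h import *
show()
seq([(.45,-.35,.25,28),(.55,-.2,.2,0)])"
```

```text
clock: 9.07
ee_pos: [0.3707, -0.4909, 0.033]
tool_rot: [3.139, 0.0, 1.004]
ft_force: [0.1, -0.8, -1.6]
finger_gap: 0.191
clock: 9.9
ee_pos: [0.3698, -0.49, 0.2335]
tool_rot: [-3.141, 0.0, 1.004]
ft_force: [2.2, -0.3, -0.3]
finger_gap: 1.001
t 9.9 p [ 0.3698 -0.49    0.2335] rpy [-3.1412e+00  2.0000e-04  1.0041e+00] F [ 2.2 -0.3 -0.3] T [-0.06  0.01  0.02] gap 1.001
q [ 0.399  0.435  0.622  1.654 -0.273  1.141  0.526]
(0.45, -0.35, 0.25, 28) shift [ 0.4029 -0.0188 -0.0414] turn [-7.000e-04  5.000e-04  9.843e-01] rows>= 3.9
(0.55, -0.2, 0.2, 0) shift [ 0.3968 -0.2137  0.125 ] turn [ 0.     -0.      0.9333] rows>= 4.5
```

```bash
python3 -m jog '[{"grip":1,"x":0.1,"y":-0.019,"z":-0.04,"wx":0,"wy":0,"wz":0.2},{"grip":1,"x":0.2,"y":-0.019,"z":-0.04,"wx":0,"wy":0,"wz":0.4},{"grip":1,"x":0.3,"y":-0.019,"z":-0.04,"wx":0,"wy":0,"wz":0.6},{"grip":1,"x":0.4,"y":-0.019,"z":-0.04,"wx":0,"wy":0,"wz":0.8},{"grip":1,"x":0.4,"y":-0.019,"z":-0.04,"wx":0,"wy":0,"wz":0.98}]'
python3 -m jog '[{"grip":1,"x":0.1,"y":-0.05,"z":0,"wx":0,"wy":0,"wz":0.2},{"grip":1,"x":0.2,"y":-0.1,"z":0,"wx":0,"wy":0,"wz":0.4},{"grip":1,"x":0.3,"y":-0.16,"z":0.05,"wx":0,"wy":0,"wz":0.6},{"grip":1,"x":0.397,"y":-0.214,"z":0.1,"wx":0,"wy":0,"wz":0.8},{"grip":1,"x":0.397,"y":-0.214,"z":0.12,"wx":0,"wy":0,"wz":0.93},{"grip":1,"x":0.397,"y":-0.214,"z":0.12,"wx":0,"wy":0,"wz":0.93},{"grip":1,"x":0.397,"y":-0.214,"z":0.12,"wx":0,"wy":0,"wz":0.93}]'
python3 -c "
from h import *
snap('wrist','w4',scale=1.5); show()"
```

```text
clock: 10.32
ee_pos: [0.4556, -0.3427, 0.247]
tool_rot: [-3.138, -0.004, 0.497]
ft_force: [0.2, -0.2, 0.4]
finger_gap: 0.998
clock: 10.9
ee_pos: [0.5493, -0.1991, 0.1984]
tool_rot: [3.141, 0.003, 0.008]
ft_force: [0.2, -0.2, -0.4]
finger_gap: 1.002
t 10.95 p [ 0.5489 -0.2011  0.1995] rpy [3.1407e+00 1.1000e-03 5.9000e-03] F [-0.4 -1.  -0. ] T [-0.05  0.01  0.01] gap 1.0
q [-0.293  0.45   0.768  1.772 -0.352  1.063 -0.965]
```

View pics/w4.png

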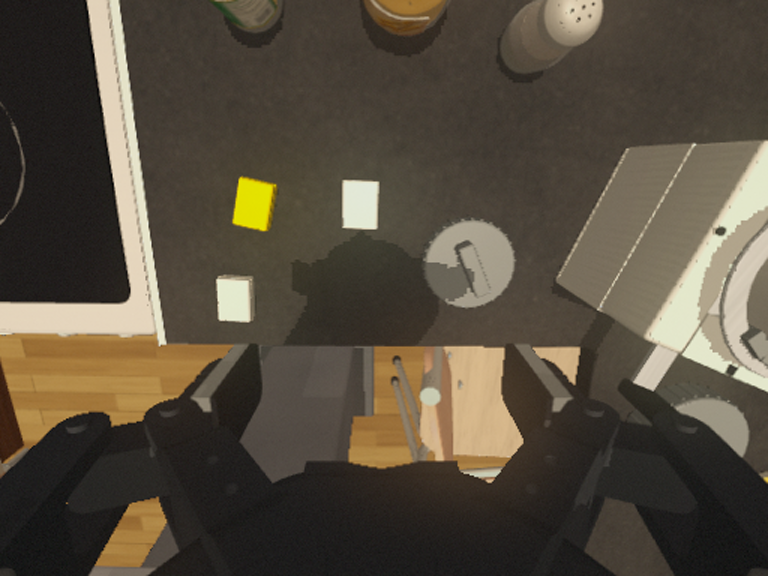

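```bash
cat >> h.py <<'E'
def tabs(name,zt=.016):
    im,P=load(name); hsv=cv2.cvtColor(im,cv2.COLOR_BGR2HSV)
    w=((hsv[:,:,2]>225)&(hsv[:,:,1]<40)).astype(np.uint8)
    n,l,s,c=cv2.connectedComponentsWithStats(w); out=[]
    for i in range(1,n):
        if 100<s[i,4]<4000:
            ys,xs=np.where(l==i)
            cs=cv2.findContours((l==i).astype(np.uint8),cv2.RETR_EXTERNAL,cv2.CHAIN_APPROX_NONE)[0][0][:,0]
            W=np.array([plane(P,q,zt)[:2] for q in cs]).astype(np.float32)*1000
            r=cv2.minAreaRect(W)
            if 24<max(r[1])<50 and 18<min(r[1])<40: print('px',c[i].round(0),'ctr',np.round(np.array(r[0])/1000,4),'size',np.round(r[1],1),'ang',round(r[2],1))
E
python3 -c "
from h import *
tabs('w4'); tabs('top0'); tabs('top1'); show()"
```

```text
px [240. 136.] ctr [ 0.5889 -0.1815] size [24.9 35.3] ang 89.1
px [155. 200.] ctr [ 0.5089 -0.0736] size [24.8 35.3] ang 87.7
px [469. 235.] ctr [ 0.4592 -0.4897] size [49.7 23.2] ang 50.2
px [ 16. 155.] ctr [0.6889 0.2559] size [25.8 32. ] ang 0.1
px [222. 205.] ctr [ 0.5864 -0.1826] size [35.1 26.7] ang 0.3
px [169. 243.] ctr [ 0.5059 -0.075 ] size [34.6 26.6] ang 0.4
px [333. 257.] ctr [ 0.4797 -0.4085] size [18.2 34.9] ang 68.3
px [ 16. 155.] ctr [0.6888 0.2561] size [32.6 25.8] ang 90.0
px [222. 205.] ctr [ 0.5864 -0.1826] size [35.1 26.7] ang 0.3
px [169. 243.] ctr [ 0.5059 -0.075 ] size [34.6 26.6] ang 0.4
t 10.95 p [ 0.5489 -0.2011  0.1995] rpy [3.1407e+00 1.1000e-03 5.9000e-03] F [-0.4 -1.  -0. ] T [-0.05  0.01  0.01] gap 1.0
q [-0.293  0.45   0.768  1.772 -0.352  1.063 -0.965]
```

```bash
python3 -c "
from h import *
seq([(.587,-.182,.06,0),(.587,-.182,.004,0)])"
python3 -m jog '[{"grip":0.3,"x":0.07,"y":-0.04,"z":0.05,"wx":0,"wy":0,"wz":0},{"grip":0.3,"x":0.095,"y":-0.048,"z":0.15,"wx":0,"wy":0,"wz":0},{"grip":0.3,"x":0.095,"y":-0.048,"z":0.25,"wx":0,"wy":0,"wz":0},{"grip":0.3,"x":0.095,"y":-0.048,"z":0.35,"wx":0,"wy":0,"wz":0},{"grip":0.3,"x":0.095,"y":-0.048,"z":0.35,"wx":0,"wy":0,"wz":0},{"grip":0.3,"x":0.095,"y":-0.048,"z":0.35,"wx":0,"wy":0,"wz":0}]' 40
python3 -c "
from h import *
show();snap('wrist','w5',scale=1.5);seq([(.587,-.182,.004,0)])"
```

```text
(0.587, -0.182, 0.06, 0) shift [ 0.0958 -0.0474  0.3487] turn [0.0017 0.0021 0.0113] rows>= 3.5
(0.587, -0.182, 0.004, 0) shift [ 0.   -0.    0.14] turn [0. 0. 0.] rows>= 1.3
clock: 11.45
ee_pos: [0.5856, -0.1832, 0.0595]
tool_rot: [3.141, 0.003, 0.002]
ft_force: [0.5, -0.2, 0.4]
finger_gap: 0.649
t 11.45 p [ 0.5856 -0.1832  0.0595] rpy [3.1412e+00 3.0000e-03 2.1000e-03] F [ 0.5 -0.2  0.4] T [-0.04 -0.    0.03] gap 0.649
q [-0.221  0.665  0.641  1.807 -0.513  0.845 -0.9  ]
(0.587, -0.182, 0.004, 0) shift [-0.0009 -0.0045  0.144 ] turn [ 0.0023 -0.002   0.0041] rows>= 1.4
```

View pics/w5.png

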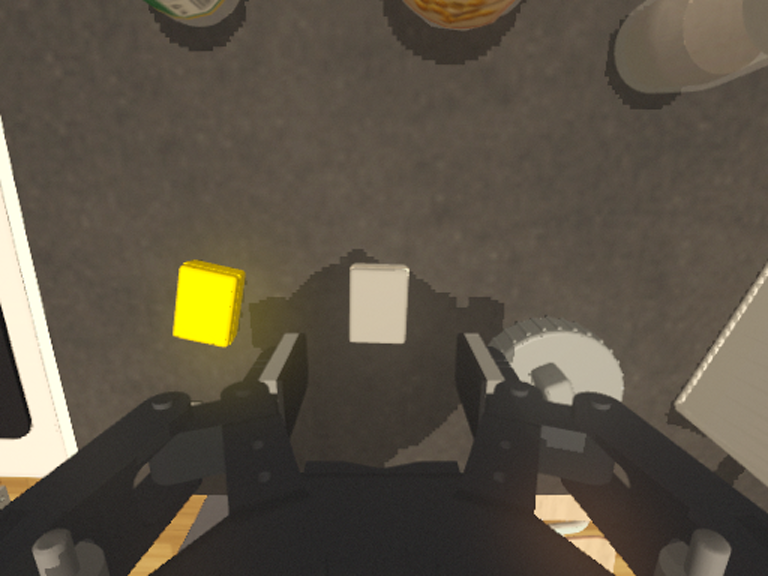

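```bash
python3 -m jog '[{"grip":0.1,"x":0.002,"y":-0.001,"z":0.06,"wx":0,"wy":0,"wz":0},{"grip":0.1,"x":0.002,"y":-0.001,"z":0.12,"wx":0,"wy":0,"wz":0},{"grip":0.1,"x":0.002,"y":-0.001,"z":0.138,"wx":0,"wy":0,"wz":0},{"grip":-1,"x":0.002,"y":-0.001,"z":0.138,"wx":0,"wy":0,"wz":0},{"grip":-1,"x":0.002,"y":-0.001,"z":0.138,"wx":0,"wy":0,"wz":0},{"grip":-1,"x":0.002,"y":-0.001,"z":0.138,"wx":0,"wy":0,"wz":0},{"grip":-1,"x":0.002,"y":-0.001,"z":0.138,"wx":0,"wy":0,"wz":0},{"grip":-1,"x":0.002,"y":-0.001,"z":0.138,"wx":0,"wy":0,"wz":0}]' 40
python3 -c "
from h import *
show()"
```

```text
clock: 12.17
ee_pos: [0.5894, -0.1817, 0.0068]
tool_rot: [3.141, -0.003, 0.004]
ft_force: [-1.7, 0.4, 7.1]
finger_gap: 0.313
t 12.17 p [ 0.5894 -0.1817  0.0068] rpy [ 3.1408 -0.0033  0.0042] F [-1.7  0.4  7.1] T [-0.05  0.3   0.08] gap 0.313
q [-0.185  0.735  0.584  1.825 -0.572  0.752 -0.858]
```

```bash
python3 -m jog '[{"grip":-1,"x":0,"y":0,"z":-0.1,"wx":0,"wy":0,"wz":0},{"grip":-1,"x":0,"y":0,"z":-0.2,"wx":0,"wy":0,"wz":0},{"grip":-1,"x":0,"y":0,"z":-0.3,"wx":0,"wy":0,"wz":0},{"grip":-1,"x":0,"y":0,"z":-0.4,"wx":0,"wy":0,"wz":0},{"grip":-1,"x":0,"y":0,"z":-0.5,"wx":0,"wy":0,"wz":0},{"grip":-1,"x":0,"y":0,"z":-0.55,"wx":0,"wy":0,"wz":0},{"grip":-1,"x":0,"y":0,"z":-0.55,"wx":0,"wy":0,"wz":0}]' 40
python3 -c "
from h import *
show();seq([(.5575,-.4287,.225,-20),(.5575,-.4287,.175,-20)])"
```

```text
clock: 12.75
ee_pos: [0.5903, -0.1825, 0.2312]
tool_rot: [3.14, -0.01, 0.004]
ft_force: [0.7, -0.5, -0.1]
finger_gap: 0.319
t 12.75 p [ 0.5903 -0.1825  0.2312] rpy [ 3.1402 -0.0098  0.0039] F [ 0.7 -0.5 -0.1] T [ 0.03 -0.05  0.02] gap 0.319
q [-0.321  0.473  0.774  1.661 -0.36   1.145 -1.021]
(0.5575, -0.4287, 0.225, -20) shift [-0.0847  0.6153  0.0156] turn [-0.0007 -0.0189  0.6741] rows>= 6.0
(0.5575, -0.4287, 0.175, -20) shift [ 0.    -0.     0.125] turn [0. 0. 0.] rows>= 1.2
```

```bash
python3 -m jog '[{"grip":-1,"x":-0.01,"y":0.07,"z":0,"wx":0,"wy":0,"wz":0.1},{"grip":-1,"x":-0.02,"y":0.17,"z":0,"wx":0,"wy":0,"wz":0.2},{"grip":-1,"x":-0.04,"y":0.27,"z":0,"wx":0,"wy":0,"wz":0.35},{"grip":-1,"x":-0.06,"y":0.37,"z":0,"wx":0,"wy":0,"wz":0.5},{"grip":-1,"x":-0.07,"y":0.47,"z":0,"wx":0,"wy":0,"wz":0.6},{"grip":-1,"x":-0.08,"y":0.55,"z":0,"wx":0,"wy":0,"wz":0.67},{"grip":-1,"x":-0.085,"y":0.615,"z":0,"wx":0,"wy":0,"wz":0.67},{"grip":-1,"x":-0.085,"y":0.615,"z":0,"wx":0,"wy":0,"wz":0.67},{"grip":-1,"x":-0.085,"y":0.615,"z":0,"wx":0,"wy":0,"wz":0.67}]' 40
python3 -c "
from h import *
show();snap('wrist','w6',scale=1.5);seq([(.5575,-.4287,.172,-20)])"
```

```text
clock: 13.5
ee_pos: [0.5535, -0.4291, 0.2244]
tool_rot: [3.141, 0.0, -0.35]
ft_force: [0.7, -0.1, -0.7]
finger_gap: 0.315
t 13.5 p [ 0.5535 -0.4291  0.2244] rpy [ 3.1407e+00  4.0000e-04 -3.5000e-01] F [ 0.7 -0.1 -0.7] T [ 0.06 -0.    0.02] gap 0.315
q [ 0.101  0.66   0.823  1.436 -0.491  1.258 -0.952]
(0.5575, -0.4287, 0.172, -20) shift [0.008  0.0011 0.1308] turn [-0.0008  0.0006  0.003 ] rows>= 1.3
```

View pics/w6.png

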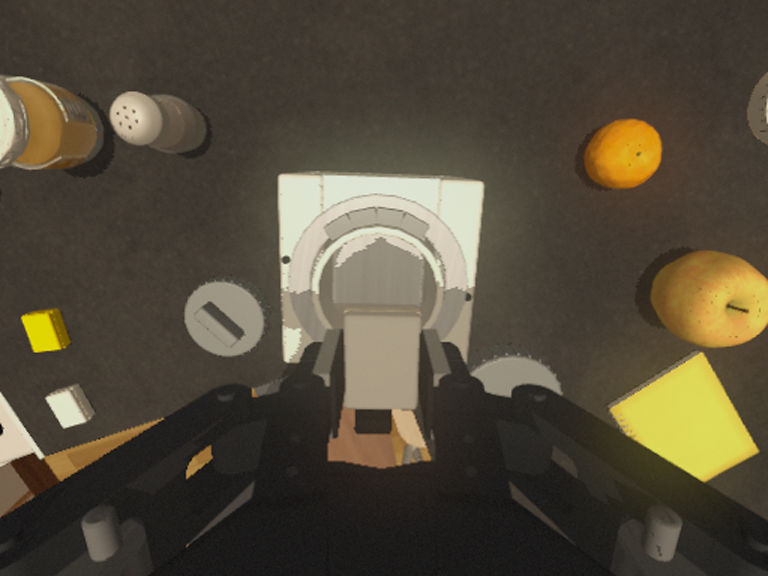

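```bash
python3 -c "
from h import *
im,P=load('w6')
for q in [(379.5,228),(312,290),(447,290)]: print(plane(P,(q[0]/1.5,q[1]/1.5),.158).round(4))
cv2.imwrite('pics/w6c.png',cv2.resize(im[120:220,180:330],None,fx=5,fy=5,interpolation=cv2.INTER_CUBIC))"
```

```text
[ 0.5902 -0.441   0.158 ]
[ 0.5713 -0.3955  0.158 ]
[ 0.5464 -0.4636  0.158 ]
```

View pics/w6c.png

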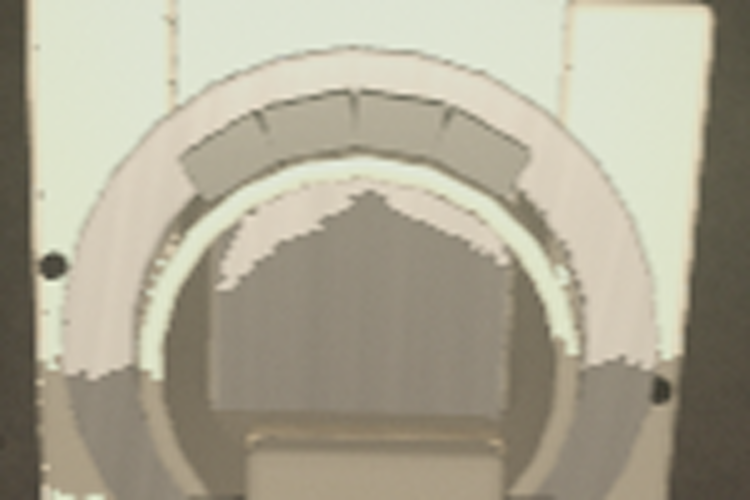

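```bash
python3 -c "
from h import *
im,P=load('w6')
f=lambda x,y:((x+.5)/5-.5+180,(y+.5)/5-.5+120)
a=plane(P,f(52,265),.128);b=plane(P,f(660,388),.128);print('dots',a,b,(a+b)/2,np.linalg.norm(a-b),np.degrees(np.arctan2(*(a-b)[[1,0]])))
pts=np.array([plane(P,f(*q),.158)[:2] for q in [(360,155),(260,180),(460,175),(143,360),(578,360),(200,235),(530,240)]])
A=np.c_[2*pts,np.ones(len(pts))];s=np.linalg.lstsq(A,(pts**2).sum(1),rcond=None)[0];print('neck',s[:2],np.sqrt(s[2]+s[0]**2+s[1]**2))
"
```

```text
dots [ 0.58809835 -0.37965589  0.128     ] [ 0.52808427 -0.47600107  0.128     ] [ 0.55809131 -0.42782848  0.128     ] 0.11350806999774296 58.08093727298433
neck [ 0.55859785 -0.42858197] 0.03478140226867119
```

```bash
python3 -m jog '[{"grip":-1,"x":0.007,"y":0.001,"z":0.07,"wx":0,"wy":0,"wz":0},{"grip":-1,"x":0.007,"y":0.001,"z":0.13,"wx":0,"wy":0,"wz":0},{"grip":-1,"x":0.007,"y":0.001,"z":0.13,"wx":0,"wy":0,"wz":0},{"grip":-1,"x":0.007,"y":0.001,"z":0.13,"wx":0,"wy":0,"wz":0},{"grip":0.1,"x":0.007,"y":0.001,"z":0.13,"wx":0,"wy":0,"wz":0},{"grip":0.1,"x":0.007,"y":0.001,"z":0.13,"wx":0,"wy":0,"wz":0},{"grip":0.1,"x":0.007,"y":0.001,"z":0.13,"wx":0,"wy":0,"wz":0},{"grip":0.1,"x":0.007,"y":0.001,"z":0.13,"wx":0,"wy":0,"wz":0},{"grip":0.1,"x":0.007,"y":0.001,"z":0.07,"wx":0,"wy":0,"wz":0},{"grip":0.1,"x":0.007,"y":0.001,"z":-0.03,"wx":0,"wy":0,"wz":0}]' 40
python3 -c "
from h import *
snap('wrist','w7',scale=1.5);show()"
```

```text
clock: 14.38
ee_pos: [0.5564, -0.4264, 0.2333]
tool_rot: [-3.14, 0.007, -0.346]
ft_force: [0.7, 0.1, -0.8]
finger_gap: 0.547
t 14.43 p [ 0.5588 -0.4303  0.2451] rpy [ 3.1392 -0.0066 -0.3466] F [ 2.  -3.8  6.9] T [-0.22 -0.14  0.05] gap 0.551
q [ 0.099  0.649  0.831  1.404 -0.484  1.291 -0.961]
```

View pics/w7.png

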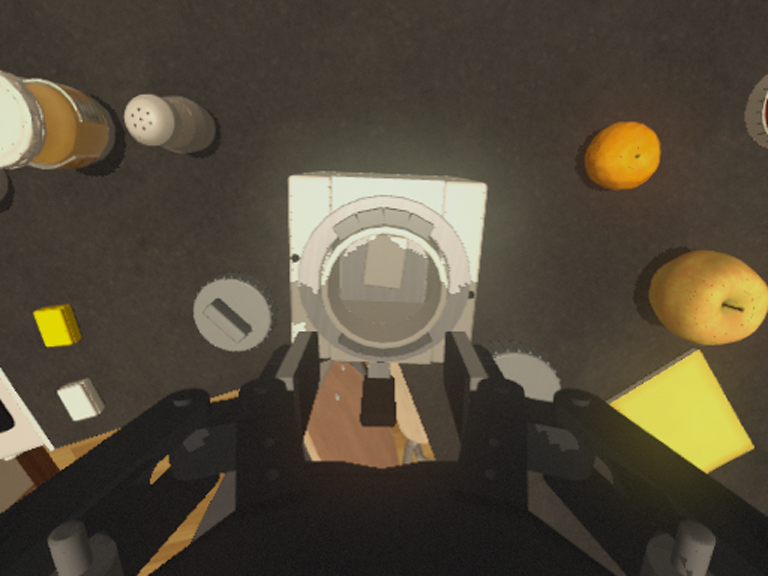

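```bash
python3 -c "
from h import *
show();snap('top','top2');tabs('top2')
seq([(.53,-.25,.25,0),(.490,-.074,.15,0)])"
```

```text
t 14.43 p [ 0.5588 -0.4303  0.2451] rpy [ 3.1392 -0.0066 -0.3466] F [ 2.  -3.8  6.9] T [-0.22 -0.14  0.05] gap 0.551
q [ 0.099  0.649  0.831  1.404 -0.484  1.291 -0.961]
px [ 16. 155.] ctr [0.6888 0.2561] size [32.6 25.8] ang 90.0
px [169. 243.] ctr [ 0.5059 -0.075 ] size [34.6 26.6] ang 0.4
(0.53, -0.25, 0.25, 0) shift [-0.222  -0.4013 -0.0194] turn [ 0.0092 -0.0162 -0.6625] rows>= 4.4
(0.49, -0.074, 0.15, 0) shift [-0.1  -0.44  0.25] turn [0. 0. 0.] rows>= 4.9
```

```bash
python3 -m jog '[{"grip":0.3,"x":-0.05,"y":-0.09,"z":-0.01,"wx":0,"wy":0,"wz":-0.2},{"grip":0.3,"x":-0.1,"y":-0.18,"z":-0.01,"wx":0,"wy":0,"wz":-0.4},{"grip":0.3,"x":-0.15,"y":-0.27,"z":-0.01,"wx":0,"wy":0,"wz":-0.6},{"grip":0.3,"x":-0.2,"y":-0.36,"z":-0.01,"wx":0,"wy":-0.01,"wz":-0.66},{"grip":0.3,"x":-0.222,"y":-0.401,"z":-0.01,"wx":0,"wy":-0.01,"wz":-0.66}]'
python3 -m jog '[{"grip":0.3,"x":-0.03,"y":-0.1,"z":0.03,"wx":0,"wy":0,"wz":0},{"grip":0.3,"x":-0.05,"y":-0.2,"z":0.08,"wx":0,"wy":0,"wz":0},{"grip":0.3,"x":-0.08,"y":-0.3,"z":0.13,"wx":0,"wy":0,"wz":0},{"grip":0.3,"x":-0.1,"y":-0.4,"z":0.18,"wx":0,"wy":0,"wz":0},{"grip":0.3,"x":-0.1,"y":-0.44,"z":0.25,"wx":0,"wy":0,"wz":0},{"grip":0.3,"x":-0.1,"y":-0.44,"z":0.25,"wx":0,"wy":0,"wz":0},{"grip":0.3,"x":-0.1,"y":-0.44,"z":0.25,"wx":0,"wy":0,"wz":0}]' 40
python3 -c "
from h import *
show();snap('wrist','w8',scale=1.5);tabs('w8');show();seq([(.507,-.074,.06,-1),(.507,-.074,.006,-1)])"
```

```text
clock: 14.9
ee_pos: [0.5285, -0.2423, 0.2407]
tool_rot: [-3.137, 0.004, 0.005]
ft_force: [1.2, -0.0, -0.8]
finger_gap: 0.653
clock: 15.48
ee_pos: [0.4874, -0.0694, 0.14]
tool_rot: [-3.14, 0.007, 0.003]
ft_force: [0.9, -1.3, 0.3]
finger_gap: 0.653
t 15.48 p [ 0.4874 -0.0694  0.14  ] rpy [-3.1402e+00  7.2000e-03  2.5000e-03] F [ 0.9 -1.3  0.3] T [-0.09 -0.04  0.  ] gap 0.653
q [-0.556  0.362  0.75   2.044 -0.324  0.862 -1.19 ]
px [259. 154.] ctr [ 0.5127 -0.0739] size [23.7 25.9] ang 89.8
t 15.53 p [ 0.4884 -0.0714  0.1412] rpy [-3.1411e+00  4.9000e-03  1.0000e-04] F [ 0.1 -1.5  0.1] T [-0.04  0.02  0.04] gap 0.654
q [-0.554  0.361  0.752  2.042 -0.323  0.862 -1.19 ]
(0.507, -0.074, 0.06, -1) shift [0.0476 0.0067 0.2027] turn [-0.0008  0.0094  0.0334] rows>= 2.0
(0.507, -0.074, 0.006, -1) shift [ 0.    -0.     0.135] turn [0. 0. 0.] rows>= 1.3
```

View pics/w8.png

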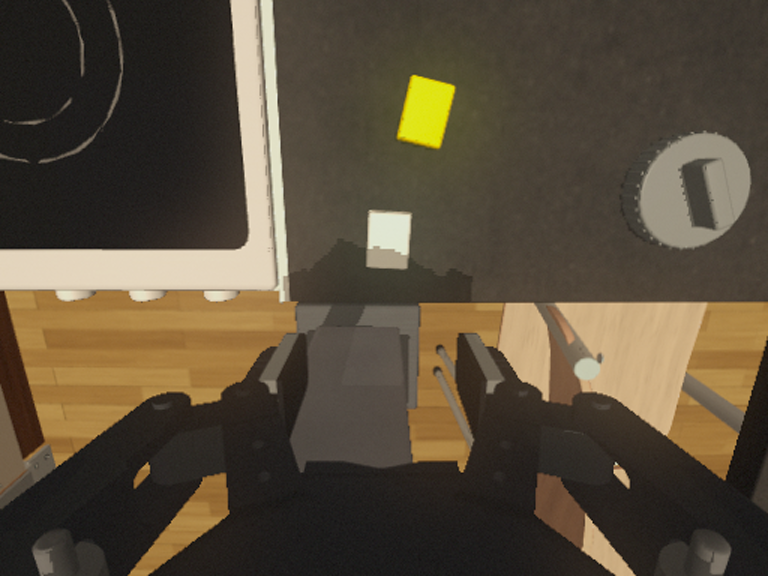

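```bash
python3 -m jog '[{"grip":0.2,"x":0.04,"y":0.007,"z":0.08,"wx":0,"wy":0.01,"wz":0.05},{"grip":0.2,"x":0.048,"y":0.007,"z":0.17,"wx":0,"wy":0.01,"wz":0.05},{"grip":0.2,"x":0.048,"y":0.007,"z":0.25,"wx":0,"wy":0.01,"wz":0.05},{"grip":0.2,"x":0.048,"y":0.007,"z":0.32,"wx":0,"wy":0.01,"wz":0.05},{"grip":0.2,"x":0.048,"y":0.007,"z":0.335,"wx":0,"wy":0.01,"wz":0.05},{"grip":0.2,"x":0.048,"y":0.007,"z":0.335,"wx":0,"wy":0.01,"wz":0.05}]' 40
python3 -c "
from h import *
show();snap('wrist','w9',scale=1.5)"
```

```text
clock: 16.03
ee_pos: [0.5065, -0.0759, 0.0064]
tool_rot: [3.141, 0.001, -0.03]
ft_force: [0.1, 0.3, 0.4]
finger_gap: 0.6
t 16.03 p [ 0.5065 -0.0759  0.0064] rpy [ 3.1415e+00  1.4000e-03 -2.9500e-02] F [0.1 0.3 0.4] T [ 0.01  0.01 -0.01] gap 0.6
q [-0.377  0.606  0.566  2.081 -0.563  0.609 -1.017]
```

View pics/w9.png

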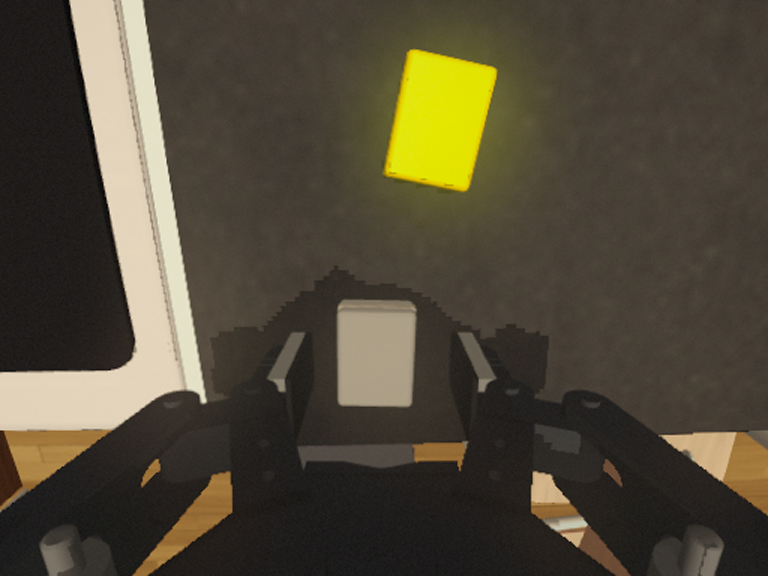

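```bash
python3 -m jog '[{"grip":-1,"x":0,"y":0,"z":0,"wx":0,"wy":0,"wz":0},{"grip":-1,"x":0,"y":0,"z":0,"wx":0,"wy":0,"wz":0},{"grip":-1,"x":0,"y":0,"z":0,"wx":0,"wy":0,"wz":0},{"grip":-1,"x":0,"y":0,"z":0,"wx":0,"wy":0,"wz":0},{"grip":-1,"x":0,"y":0,"z":0,"wx":0,"wy":0,"wz":0},{"grip":-1,"x":0,"y":0,"z":-0.1,"wx":0,"wy":0,"wz":0},{"grip":-1,"x":0,"y":0,"z":-0.2,"wx":0,"wy":0,"wz":0},{"grip":-1,"x":0,"y":0,"z":-0.3,"wx":0,"wy":0,"wz":0},{"grip":-1,"x":0,"y":0,"z":-0.4,"wx":0,"wy":0,"wz":0},{"grip":-1,"x":0,"y":0,"z":-0.5,"wx":0,"wy":0,"wz":0}]' 40
python3 -c "
from h import *
show();seq([(.53,-.25,.235,-10),(.5575,-.4287,.225,-20)])"
```

```text
clock: 16.92
ee_pos: [0.5064, -0.0745, 0.21]
tool_rot: [-3.14, -0.002, -0.028]
ft_force: [1.5, 1.3, 0.6]
finger_gap: 0.31
t 16.92 p [ 0.5064 -0.0745  0.21  ] rpy [-3.1402e+00 -1.8000e-03 -2.7700e-02] F [1.5 1.3 0.6] T [-0.02 -0.05  0.03] gap 0.31
q [-0.615  0.297  0.826  1.934 -0.258  1.016 -1.272]
(0.53, -0.25, 0.235, -10) shift [ 0.0712  0.4368 -0.0629] turn [-0.0029 -0.0033  0.2803] rows>= 4.3
(0.5575, -0.4287, 0.225, -20) shift [0.1453 0.428  0.025 ] turn [ 0.     -0.      0.3333] rows>= 4.3
```

```bash
python3 -m jog '[{"grip":-1,"x":0.01,"y":0.07,"z":-0.03,"wx":0,"wy":0,"wz":0.1},{"grip":-1,"x":0.03,"y":0.17,"z":-0.05,"wx":0,"wy":0,"wz":0.2},{"grip":-1,"x":0.05,"y":0.27,"z":-0.05,"wx":0,"wy":0,"wz":0.28},{"grip":-1,"x":0.07,"y":0.37,"z":-0.05,"wx":0,"wy":0,"wz":0.28},{"grip":-1,"x":0.071,"y":0.437,"z":-0.05,"wx":0,"wy":0,"wz":0.28}]' 40
python3 -m jog '[{"grip":-1,"x":0.03,"y":0.1,"z":0,"wx":0,"wy":0,"wz":0.1},{"grip":-1,"x":0.06,"y":0.2,"z":0,"wx":0,"wy":0,"wz":0.2},{"grip":-1,"x":0.1,"y":0.3,"z":0,"wx":0,"wy":0,"wz":0.33},{"grip":-1,"x":0.13,"y":0.38,"z":0,"wx":0,"wy":0,"wz":0.33},{"grip":-1,"x":0.145,"y":0.428,"z":0,"wx":0,"wy":0,"wz":0.33},{"grip":-1,"x":0.145,"y":0.428,"z":0,"wx":0,"wy":0,"wz":0.33},{"grip":-1,"x":0.145,"y":0.428,"z":0,"wx":0,"wy":0,"wz":0.33}]' 40
python3 -c "
from h import *
snap('wrist','w10',scale=1.5);show();seq([(.557,-.4285,.172,-20)])"
```

```text
clock: 17.33
ee_pos: [0.531, -0.2532, 0.2288]
tool_rot: [3.141, -0.004, -0.175]
ft_force: [-0.7, 0.6, 0.1]
finger_gap: 0.309
clock: 17.92
ee_pos: [0.557, -0.4299, 0.2276]
tool_rot: [3.141, -0.001, -0.349]
ft_force: [-0.2, 1.1, -0.3]
finger_gap: 0.31
t 17.97 p [ 0.5577 -0.4283  0.2275] rpy [-3.1406e+00 -8.0000e-04 -3.4700e-01] F [-0.6 -0.2 -0.8] T [ 0.02 -0.03  0.02] gap 0.313
q [ 0.095  0.666  0.834  1.425 -0.501  1.269 -0.948]
(0.557, -0.4285, 0.172, -20) shift [-0.0016  0.0013  0.1388] turn [-0.0018 -0.0014  0.0039] rows>= 1.3
```

View pics/w10.png

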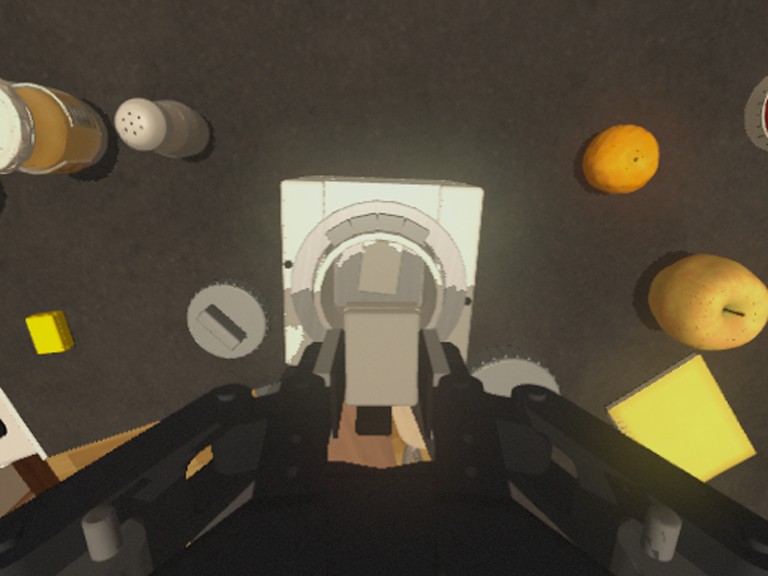

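Tablet B is held centred before the neck, with tablet A visible in the hopper. Drop it.

```bash
python3 -m jog '[{"grip":-1,"x":-0.001,"y":0.001,"z":0.07,"wx":0,"wy":0,"wz":0},{"grip":-1,"x":-0.001,"y":0.001,"z":0.13,"wx":0,"wy":0,"wz":0},{"grip":-1,"x":-0.001,"y":0.001,"z":0.137,"wx":0,"wy":0,"wz":0},{"grip":-1,"x":-0.001,"y":0.001,"z":0.137,"wx":0,"wy":0,"wz":0},{"grip":0.1,"x":-0.001,"y":0.001,"z":0.137,"wx":0,"wy":0,"wz":0},{"grip":0.1,"x":-0.001,"y":0.001,"z":0.137,"wx":0,"wy":0,"wz":0},{"grip":0.1,"x":-0.001,"y":0.001,"z":0.137,"wx":0,"wy":0,"wz":0},{"grip":0.1,"x":-0.001,"y":0.001,"z":0.137,"wx":0,"wy":0,"wz":0},{"grip":0.1,"x":-0.001,"y":0.001,"z":0.07,"wx":0,"wy":0,"wz":0},{"grip":0.1,"x":-0.001,"y":0.001,"z":-0.03,"wx":0,"wy":0,"wz":0}]' 40
python3 -m jog '[{"grip":1,"x":0,"y":0,"z":0,"wx":0,"wy":0,"wz":0},{"grip":1,"x":0,"y":0,"z":0,"wx":0,"wy":0,"wz":0}]'
python3 -c "
from h import *
snap('wrist','w11',scale=1.5);show();seq([(.43,-.47,.24,10),(.3706,-.4906,.15,40),(.3706,-.4906,.15,57.5)])"
```

```text
clock: 18.8
ee_pos: [0.5562, -0.4268, 0.2357]
tool_rot: [-3.139, 0.007, -0.346]
ft_force: [0.2, -1.0, 0.6]
finger_gap: 0.551
clock: 18.97
ee_pos: [0.558, -0.4301, 0.2419]
tool_rot: [3.141, -0.005, -0.347]
ft_force: [0.2, 0.4, -0.6]
finger_gap: 0.816
t 19.02 p [ 0.5576 -0.4291  0.2399] rpy [-3.1411e+00 -2.3000e-03 -3.4660e-01] F [ 0.3  0.3 -0.4] T [ 0.04 -0.05  0.04] gap 0.89
q [ 0.095  0.657  0.84   1.41  -0.494  1.29  -0.952]
(0.43, -0.47, 0.24, 10) shift [-0.2653  0.2046 -0.001 ] turn [ 2.000e-04 -4.600e-03 -9.952e-01] rows>= 3.2
(0.3706, -0.4906, 0.15, 40) shift [-0.1552  0.0249  0.225 ] turn [ 0.  0. -1.] rows>= 2.6
(0.3706, -0.4906, 0.15, 57.5) shift [0. 0. 0.] turn [-0.      0.     -0.5833] rows>= 0.0
```

View pics/w11.png

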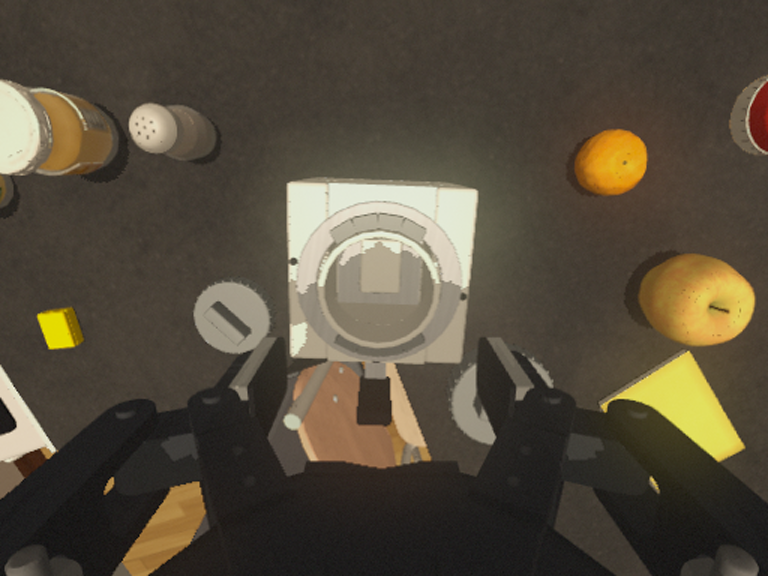

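```bash
python3 -c "
from h import *
for n in ['w7','w11']:
    im,P=load(n); cv2.imwrite('pics/%sc.png'%n,cv2.resize(im[140:240,195:320],None,fx=4,fy=4,interpolation=cv2.INTER_CUBIC))
a=cv2.imread('pics/w7c.png');b=cv2.imread('pics/w11c.png');cv2.imwrite('pics/w711.png',cv2.resize(np.vstack([a,b]),None,fx=.72,fy=.72))"
```

```text
(no output)
```

View pics/w711.png

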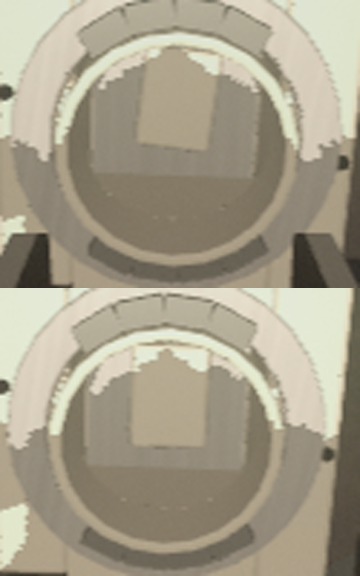

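```bash
python3 -m jog '[{"grip":1,"x":-0.09,"y":0.07,"z":0,"wx":0,"wy":0,"wz":-0.2},{"grip":1,"x":-0.17,"y":0.13,"z":0,"wx":0,"wy":0,"wz":-0.4},{"grip":1,"x":-0.25,"y":0.19,"z":0,"wx":0,"wy":0,"wz":-0.6},{"grip":1,"x":-0.265,"y":0.204,"z":0,"wx":0,"wy":0,"wz":-0.8},{"grip":1,"x":-0.265,"y":0.204,"z":0,"wx":0,"wy":0,"wz":-1}]' 60
python3 -m jog '[{"grip":1,"x":-0.08,"y":0.012,"z":0.03,"wx":0,"wy":0,"wz":-0.2},{"grip":1,"x":-0.155,"y":0.025,"z":0.1,"wx":0,"wy":0,"wz":-0.4},{"grip":1,"x":-0.155,"y":0.025,"z":0.15,"wx":0,"wy":0,"wz":-0.6},{"grip":1,"x":-0.155,"y":0.025,"z":0.2,"wx":0,"wy":0,"wz":-0.8},{"grip":1,"x":-0.155,"y":0.025,"z":0.2,"wx":0,"wy":0,"wz":-1}]'
python3 -m jog '[{"grip":1,"x":0,"y":0,"z":0,"wx":0,"wy":0,"wz":-0.2},{"grip":1,"x":0,"y":0,"z":0,"wx":0,"wy":0,"wz":-0.4},{"grip":1,"x":0,"y":0,"z":0,"wx":0,"wy":0,"wz":-0.58},{"grip":1,"x":0,"y":0,"z":0,"wx":0,"wy":0,"wz":-0.58},{"grip":1,"x":0,"y":0,"z":0,"wx":0,"wy":0,"wz":-0.58}]'
python3 -c "
from h import *
snap('wrist','w12',scale=1.5);show();seq([(.3706,-.4906,.09,57.5),(.3706,-.4906,.0325,57.5)])"
```

```text
clock: 19.43
ee_pos: [0.4248, -0.4713, 0.2383]
tool_rot: [-3.14, 0.001, 0.176]
ft_force: [-0.1, -0.4, 0.2]
finger_gap: 1.001
clock: 19.85
ee_pos: [0.3686, -0.4875, 0.1536]
tool_rot: [-3.134, -0.001, 0.705]
ft_force: [-0.7, -0.4, -0.4]
finger_gap: 1.002
clock: 20.27
ee_pos: [0.3703, -0.4896, 0.1577]
tool_rot: [-3.14, -0.001, 1.001]
ft_force: [0.3, -0.4, -0.4]
finger_gap: 0.999
t 20.32 p [ 0.3704 -0.4897  0.1578] rpy [-3.1404e+00 -1.2000e-03  1.0010e+00] F [-0.1 -0.6  0. ] T [-0.05  0.01  0.02] gap 0.994
q [ 0.479  0.498  0.51   1.73  -0.284  0.99   0.526]
(0.3706, -0.4906, 0.09, 57.5) shift [-0.0019  0.0018  0.1696] turn [-0.0024 -0.0023 -0.0049] rows>= 1.6
(0.3706, -0.4906, 0.0325, 57.5) shift [ 0.     -0.      0.1438] turn [0. 0. 0.] rows>= 1.4
```

View pics/w12.png

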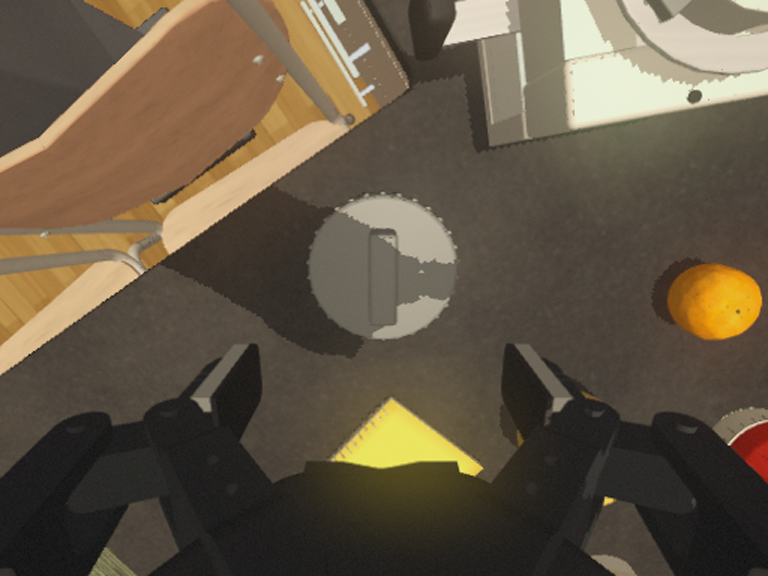

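```bash
python3 -m jog '[{"grip":1,"x":-0.002,"y":0.002,"z":0.08,"wx":0,"wy":0,"wz":0},{"grip":1,"x":-0.002,"y":0.002,"z":0.17,"wx":0,"wy":0,"wz":0},{"grip":1,"x":-0.002,"y":0.002,"z":0.25,"wx":0,"wy":0,"wz":0},{"grip":1,"x":-0.002,"y":0.002,"z":0.3,"wx":0,"wy":0,"wz":0},{"grip":1,"x":-0.002,"y":0.002,"z":0.3,"wx":0,"wy":0,"wz":0},{"grip":1,"x":-0.002,"y":0.002,"z":0.3,"wx":0,"wy":0,"wz":0}]' 60
python3 -c "
from h import *
show();seq([(.3706,-.4906,.0325,57.5)])"
```

```text
clock: 20.82
ee_pos: [0.3703, -0.4905, 0.0376]
tool_rot: [-3.139, -0.001, 1.003]
ft_force: [0.2, -0.6, 0.6]
finger_gap: 1.004
t 20.82 p [ 0.3703 -0.4905  0.0376] rpy [-3.1386e+00 -1.0000e-03  1.0027e+00] F [ 0.2 -0.6  0.6] T [-0.1  -0.   -0.03] gap 1.004
q [ 0.537  0.65   0.436  1.806 -0.375  0.771  0.6  ]
(0.3706, -0.4906, 0.0325, 57.5) shift [0.0001 0.0007 0.0126] turn [-0.0057 -0.0018 -0.0017] rows>= 0.1
```

```bash
python3 -m jog '[{"grip":1,"x":0,"y":0,"z":0.012,"wx":0,"wy":0,"wz":0},{"grip":1,"x":0,"y":0,"z":0.012,"wx":0,"wy":0,"wz":0},{"grip":-1,"x":0,"y":0,"z":0.012,"wx":0,"wy":0,"wz":0},{"grip":-1,"x":0,"y":0,"z":0.012,"wx":0,"wy":0,"wz":0},{"grip":-1,"x":0,"y":0,"z":0.012,"wx":0,"wy":0,"wz":0},{"grip":-1,"x":0,"y":0,"z":0.012,"wx":0,"wy":0,"wz":0},{"grip":-1,"x":0,"y":0,"z":0.012,"wx":0,"wy":0,"wz":0},{"grip":-1,"x":0,"y":0,"z":0.012,"wx":0,"wy":0,"wz":0},{"grip":-1,"x":0,"y":0,"z":0.012,"wx":0,"wy":0,"wz":0}]' 80
python3 -c "
from h import *
show()"
python3 -m jog '[{"grip":-1,"x":0,"y":0,"z":-0.05,"wx":0,"wy":0,"wz":0},{"grip":-1,"x":0,"y":0,"z":-0.15,"wx":0,"wy":0,"wz":0},{"grip":-1,"x":0,"y":0,"z":-0.25,"wx":0,"wy":0,"wz":0},{"grip":-1,"x":0,"y":0,"z":-0.35,"wx":0,"wy":0,"wz":0},{"grip":-1,"x":0,"y":0,"z":-0.45,"wx":0,"wy":0,"wz":0},{"grip":-1,"x":0,"y":0,"z":-0.53,"wx":0,"wy":0,"wz":0},{"grip":-1,"x":0,"y":0,"z":-0.53,"wx":0,"wy":0,"wz":0}]'
python3 -c "
from h import *
show();seq([(.5578,-.4285,.24,57.5)])"
```

```text
clock: 21.57
ee_pos: [0.3712, -0.4913, 0.0341]
tool_rot: [3.141, -0.001, 1.004]
ft_force: [-0.2, 1.3, 4.4]
finger_gap: 0.195
t 21.57 p [ 0.3712 -0.4913  0.0341] rpy [ 3.1412e+00 -6.0000e-04  1.0045e+00] F [-0.2  1.3  4.4] T [0.18 0.12 0.02] gap 0.195
q [ 0.54   0.655  0.432  1.807 -0.379  0.762  0.605]
clock: 22.15
ee_pos: [0.3722, -0.494, 0.2527]
tool_rot: [3.132, 0.002, 1.004]
ft_force: [0.9, -0.6, -0.4]
finger_gap: 0.198
t 22.15 p [ 0.3722 -0.494   0.2527] rpy [3.1318e+00 1.7000e-03 1.0040e+00] F [ 0.9 -0.6 -0.4] T [-0.09 -0.03  0.02] gap 0.198
q [ 0.448  0.408  0.553  1.623 -0.231  1.166  0.487]
(0.5578, -0.4285, 0.24, 57.5) shift [0.3873 0.3031 0.0342] turn [0.0187 0.0032 0.0008] rows>= 4.7
```

```bash
python3 -m jog '[{"grip":-1,"x":0.05,"y":0.04,"z":0,"wx":0,"wy":0,"wz":0},{"grip":-1,"x":0.14,"y":0.11,"z":0.01,"wx":0.02,"wy":0,"wz":0},{"grip":-1,"x":0.23,"y":0.18,"z":0.02,"wx":0.02,"wy":0,"wz":0},{"grip":-1,"x":0.31,"y":0.24,"z":0.03,"wx":0.02,"wy":0,"wz":0},{"grip":-1,"x":0.36,"y":0.28,"z":0.034,"wx":0.02,"wy":0,"wz":0},{"grip":-1,"x":0.387,"y":0.303,"z":0.034,"wx":0.02,"wy":0,"wz":0},{"grip":-1,"x":0.387,"y":0.303,"z":0.034,"wx":0.02,"wy":0,"wz":0},{"grip":-1,"x":0.387,"y":0.303,"z":0.034,"wx":0.02,"wy":0,"wz":0}]'
python3 -c "
from h import *
snap('wrist','w13',scale=1.5);show();seq([(.5578,-.4287,.19,57.6)])"
```

```text
clock: 22.82
ee_pos: [0.5561, -0.4251, 0.2306]
tool_rot: [-3.129, 0.0, 1.006]
ft_force: [-0.4, -0.2, -1.4]
finger_gap: 0.191
t 22.87 p [ 0.5548 -0.4264  0.2313] rpy [-3.1292e+00  6.0000e-04  1.0033e+00] F [-0.7 -0.1 -1.6] T [-0.03  0.01  0.03] gap 0.186
q [ 0.275  0.583  0.502  1.404 -0.282  1.238  0.235]
(0.5578, -0.4287, 0.19, 57.6) shift [-0.0008  0.0108  0.1031] turn [-0.0237  0.0011 -0.0038] rows>= 1.0
```

View pics/w13.png

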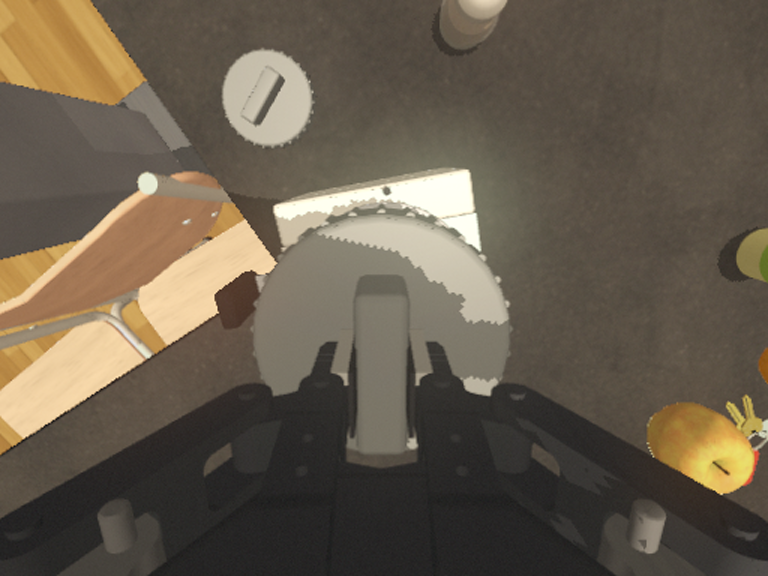

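```bash
python3 -m jog '[{"grip":-1,"x":-0.001,"y":0.01,"z":0.04,"wx":-0.022,"wy":0,"wz":0},{"grip":-1,"x":-0.001,"y":0.01,"z":0.08,"wx":-0.022,"wy":0,"wz":0},{"grip":-1,"x":-0.001,"y":0.01,"z":0.08,"wx":-0.022,"wy":0,"wz":0},{"grip":-1,"x":-0.001,"y":0.01,"z":0.08,"wx":-0.022,"wy":0,"wz":0},{"grip":-1,"x":-0.001,"y":0.01,"z":0.08,"wx":-0.022,"wy":0,"wz":0}]'
python3 -c "
from h import *
show();seq([(.5578,-.4287,.18,57.6)])"
```

```text
clock: 23.28
ee_pos: [0.5582, -0.429, 0.2012]
tool_rot: [3.14, -0.0, 1.003]
ft_force: [0.2, -0.4, -0.7]
finger_gap: 0.193
t 23.28 p [ 0.5582 -0.429   0.2012] rpy [ 3.1400e+00 -4.0000e-04  1.0027e+00] F [ 0.2 -0.4 -0.7] T [-0.04 -0.06 -0.04] gap 0.193
q [ 0.28   0.604  0.491  1.441 -0.296  1.169  0.246]
(0.5578, -0.4287, 0.18, 57.6) shift [ 0.     -0.0015  0.0529] turn [ 0.003  -0.0008 -0.005 ] rows>= 0.5
```

```bash
python3 -m jog '[{"grip":-1,"x":0,"y":-0.001,"z":0.02,"wx":0,"wy":0,"wz":0},{"grip":-1,"x":0,"y":-0.001,"z":0.04,"wx":0,"wy":0,"wz":0},{"grip":-1,"x":0,"y":-0.001,"z":0.04,"wx":0,"wy":0,"wz":0},{"grip":-1,"x":0,"y":-0.001,"z":0.04,"wx":0,"wy":0,"wz":0}]'
python3 -c "
from h import *
show()"
python3 -m jog '[{"grip":-1,"x":0,"y":0,"z":0.01,"wx":0,"wy":0,"wz":0},{"grip":-1,"x":0,"y":0,"z":0.02,"wx":0,"wy":0,"wz":0},{"grip":-1,"x":0,"y":0,"z":0.02,"wx":0,"wy":0,"wz":0}]'
python3 -c "
from h import *
show()"
```

```text
clock: 23.62
ee_pos: [0.5585, -0.4273, 0.1833]
tool_rot: [-3.141, -0.001, 1.005]
ft_force: [0.4, 0.9, -0.7]
finger_gap: 0.192
t 23.62 p [ 0.5585 -0.4273  0.1833] rpy [-3.1410e+00 -9.0000e-04  1.0045e+00] F [ 0.4  0.9 -0.7] T [ 0.05 -0.02  0.02] gap 0.192
q [ 0.281  0.619  0.485  1.46  -0.303  1.138  0.251]
clock: 23.87
ee_pos: [0.5591, -0.428, 0.1761]
tool_rot: [3.14, -0.0, 1.005]
ft_force: [-0.4, 0.4, 4.0]
finger_gap: 0.191
t 23.87 p [ 0.5591 -0.428   0.1761] rpy [ 3.1399e+00 -5.0000e-04  1.0045e+00] F [-0.4  0.4  4. ] T [0.04 0.12 0.03] gap 0.191
q [ 0.283  0.625  0.482  1.467 -0.306  1.123  0.254]
```

```bash
python3 -m jog '[{"grip":-1,"x":0,"y":0,"z":0.01,"wx":0,"wy":0,"wz":0},{"grip":-1,"x":0,"y":0,"z":0.02,"wx":0,"wy":0,"wz":0},{"grip":-1,"x":0,"y":0,"z":0.024,"wx":0,"wy":0,"wz":0},{"grip":-1,"x":0,"y":0,"z":0.024,"wx":0,"wy":0,"wz":0},{"grip":-1,"x":0,"y":0,"z":0.024,"wx":0,"wy":0,"wz":0}]' 100
python3 -c "
from h import *
show()"
```

```text
clock: 24.28
ee_pos: [0.5591, -0.4281, 0.1688]
tool_rot: [3.139, -0.001, 1.004]
ft_force: [-4.5, 3.4, 14.6]
finger_gap: 0.188
t 24.28 p [ 0.5591 -0.4281  0.1688] rpy [ 3.1390e+00 -1.1000e-03  1.0044e+00] F [-4.5  3.4 14.6] T [0.78 0.92 0.1 ] gap 0.188
q [ 0.285  0.631  0.479  1.475 -0.31   1.109  0.257]
```

```bash
python3 -m jog '[{"grip":-1,"x":0.001,"y":-0.003,"z":0.001,"wx":0,"wy":0,"wz":0},{"grip":-1,"x":0.001,"y":-0.003,"z":0.001,"wx":0,"wy":0,"wz":0.2},{"grip":-1,"x":0.001,"y":-0.003,"z":0.001,"wx":0,"wy":0,"wz":0.4},{"grip":-1,"x":0.001,"y":-0.003,"z":0.001,"wx":0,"wy":0,"wz":0.4}]' 100
python3 -c "
from h import *
show()"
```

```text
clock: 24.62
ee_pos: [0.559, -0.4284, 0.1691]
tool_rot: [3.136, -0.001, 0.788]
ft_force: [-1.3, -1.4, 13.7]
finger_gap: 0.186
t 24.62 p [ 0.559  -0.4284  0.1691] rpy [ 3.1358e+00 -1.1000e-03  7.8820e-01] F [-1.3 -1.4 13.7] T [-0.    0.43  0.04] gap 0.186
q [ 0.252  0.639  0.533  1.48  -0.346  1.111  0.069]
```

```bash
python3 -m jog '[{"grip":-1,"x":0,"y":0,"z":0.001,"wx":0,"wy":0,"wz":0.2},{"grip":-1,"x":0,"y":0,"z":0.001,"wx":0,"wy":0,"wz":0.4},{"grip":-1,"x":0,"y":0,"z":0.001,"wx":0,"wy":0,"wz":0.6},{"grip":-1,"x":0,"y":0,"z":0.001,"wx":0,"wy":0,"wz":0.8},{"grip":-1,"x":0,"y":0,"z":0.001,"wx":0,"wy":0,"wz":1}]' 100
python3 -c "
from h import *
show()"
```

```text
clock: 25.03
ee_pos: [0.5586, -0.4294, 0.169]
tool_rot: [3.136, -0.004, 0.265]
ft_force: [-1.2, -3.5, 13.2]
finger_gap: 0.183
t 25.03 p [ 0.5586 -0.4294  0.169 ] rpy [ 3.1358 -0.0035  0.2653] F [-1.2 -3.5 13.2] T [-0.52  0.57  0.12] gap 0.183
q [ 0.179  0.669  0.663  1.486 -0.435  1.13  -0.384]
```

```bash
python3 -m jog '[{"grip":-1,"x":0,"y":0.002,"z":0.002,"wx":0,"wy":0,"wz":0.2},{"grip":-1,"x":0,"y":0.002,"z":0.002,"wx":0,"wy":0,"wz":0.4},{"grip":-1,"x":0,"y":0.002,"z":0.002,"wx":0,"wy":0,"wz":0.6},{"grip":-1,"x":0,"y":0.002,"z":0.002,"wx":0,"wy":0,"wz":0.8},{"grip":-1,"x":0,"y":0.002,"z":0.002,"wx":0,"wy":0,"wz":1}]' 100
python3 -c "
from h import *
show()"
```

```text
clock: 25.45
ee_pos: [0.5576, -0.4302, 0.168]
tool_rot: [3.139, -0.004, -0.259]
ft_force: [-4.5, -2.1, 13.5]
finger_gap: 0.187
t 25.45 p [ 0.5576 -0.4302  0.168 ] rpy [ 3.1385 -0.0038 -0.2587] F [-4.5 -2.1 13.5] T [-0.29  1.23  0.2 ] gap 0.187
q [ 0.113  0.709  0.791  1.491 -0.529  1.159 -0.834]
```

```bash
python3 -m jog '[{"grip":-1,"x":-0.002,"y":0,"z":0.001,"wx":0,"wy":0,"wz":0.15},{"grip":-1,"x":-0.002,"y":0,"z":0.001,"wx":0,"wy":0,"wz":0.26},{"grip":-1,"x":-0.002,"y":0,"z":0.001,"wx":0,"wy":0,"wz":0.26},{"grip":-1,"x":-0.002,"y":0,"z":0.001,"wx":0,"wy":0,"wz":0.26}]' 100
python3 -c "
from h import *
show()"
```

```text
clock: 25.78
ee_pos: [0.5573, -0.4302, 0.1677]
tool_rot: [3.139, -0.005, -0.39]
ft_force: [-3.3, -2.0, 14.7]
finger_gap: 0.184
t 25.78 p [ 0.5573 -0.4302  0.1677] rpy [ 3.1385 -0.0052 -0.39  ] F [-3.3 -2.  14.7] T [-0.4   0.92 -0.1 ] gap 0.184
q [ 0.096  0.72   0.824  1.494 -0.554  1.165 -0.947]
```

Turned to the lock angle; let it rise with the spring, then test for being caught.

```bash
python3 -m jog '[{"grip":-1,"x":0,"y":0,"z":-0.01,"wx":0,"wy":0,"wz":0},{"grip":-1,"x":0,"y":0,"z":-0.02,"wx":0,"wy":0,"wz":0},{"grip":-1,"x":0,"y":0,"z":-0.026,"wx":0,"wy":0,"wz":0},{"grip":-1,"x":0,"y":0,"z":-0.026,"wx":0,"wy":0,"wz":0}]' 80
python3 -c "
from h import *
show()"
python3 -m jog '[{"grip":-1,"x":0,"y":0,"z":-0.01,"wx":0,"wy":0,"wz":0},{"grip":-1,"x":0,"y":0,"z":-0.01,"wx":0,"wy":0,"wz":0},{"grip":-1,"x":0,"y":0,"z":-0.01,"wx":0,"wy":0,"wz":0}]' 80
python3 -c "
from h import *
show()"
```

```text
clock: 26.12
ee_pos: [0.5573, -0.4297, 0.1743]
tool_rot: [3.138, -0.003, -0.39]
ft_force: [3.0, -10.5, -8.6]
finger_gap: 0.187
t 26.12 p [ 0.5573 -0.4297  0.1743] rpy [ 3.1379e+00 -3.1000e-03 -3.8950e-01] F [  3.  -10.5  -8.6] T [-2.02 -0.67  0.01] gap 0.187
q [ 0.094  0.715  0.827  1.487 -0.547  1.178 -0.952]
clock: 26.37
ee_pos: [0.5573, -0.4296, 0.1744]
tool_rot: [3.137, -0.001, -0.39]
ft_force: [9.2, -17.1, -31.2]
finger_gap: 0.186
t 26.37 p [ 0.5573 -0.4296  0.1744] rpy [ 3.1368e+00 -8.0000e-04 -3.8960e-01] F [  9.2 -17.1 -31.2] T [-3.67 -2.2   0.02] gap 0.186
q [ 0.094  0.716  0.827  1.485 -0.545  1.18  -0.954]
```

```bash
python3 -m jog '[{"grip":-1,"x":0,"y":0,"z":0.014,"wx":0,"wy":0,"wz":0},{"grip":-1,"x":0,"y":0,"z":0.014,"wx":0,"wy":0,"wz":0}]' 80
python3 -m jog '[{"grip":1,"x":0,"y":0,"z":0,"wx":0,"wy":0,"wz":0},{"grip":1,"x":0,"y":0,"z":0,"wx":0,"wy":0,"wz":0},{"grip":1,"x":0,"y":0,"z":0,"wx":0,"wy":0,"wz":0},{"grip":1,"x":0,"y":0,"z":0,"wx":0,"wy":0,"wz":0},{"grip":1,"x":0,"y":0,"z":0,"wx":0,"wy":0,"wz":0},{"grip":1,"x":0,"y":0,"z":-0.1,"wx":0,"wy":0,"wz":0},{"grip":1,"x":0,"y":0,"z":-0.2,"wx":0,"wy":0,"wz":0},{"grip":1,"x":0,"y":0,"z":-0.24,"wx":0,"wy":0,"wz":0},{"grip":1,"x":0,"y":0,"z":-0.24,"wx":0,"wy":0,"wz":0}]'
python3 -c "
from h import *
snap('wrist','w14',scale=1.5);show();"
```

```text
clock: 26.53
ee_pos: [0.5573, -0.4292, 0.1733]
tool_rot: [3.139, -0.002, -0.389]
ft_force: [-1.5, -2.5, 8.3]
finger_gap: 0.184
clock: 27.28
ee_pos: [0.5583, -0.429, 0.2746]
tool_rot: [3.14, -0.008, -0.388]
ft_force: [0.1, 0.0, 0.4]
finger_gap: 1.001
t 27.33 p [ 0.5579 -0.4281  0.2719] rpy [ 3.1416 -0.005  -0.3882] F [-0.1 -0.5 -0.2] T [-0.03 -0.01 -0.06] gap 0.999
q [ 0.08   0.64   0.875  1.372 -0.491  1.348 -0.999]
```

View pics/w14.png

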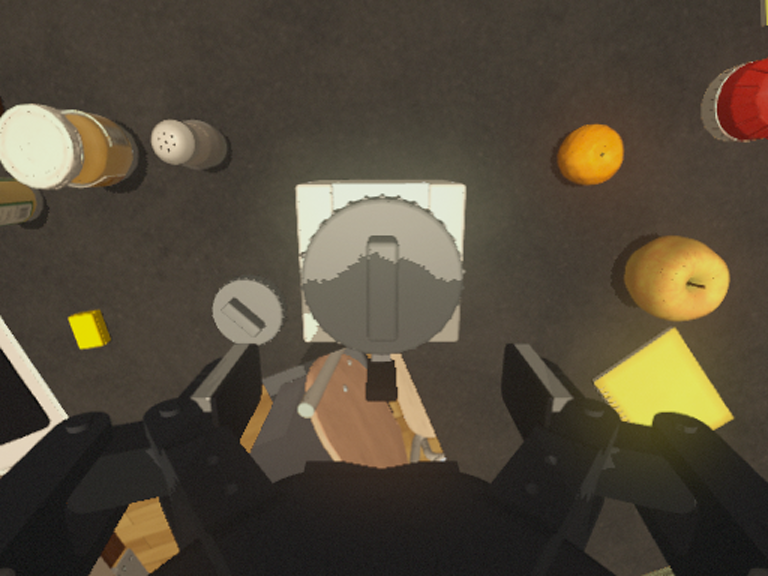

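```bash
python3 -c "
from h import *
_,P=load('top0');_,Q=load('scene0')
def tri(a,b):
    o1,d1=ray(P,a);o2,d2=ray(Q,b)
    t=np.linalg.lstsq(np.c_[d1,-d2],o2-o1,rcond=None)[0];p=o1+d1*t[0];q=o2+d2*t[1];return (p+q)/2,np.linalg.norm(p-q)
print('chair post',tri((385/1.5,455/1.5),(455/1.5,461/1.5)))
# tab top centre: scene crop6 corners -> (287,385)
print('tab',tri((290+.2*210,165+.2*520),(295+287/6,150+385/6)))
seq([(.46,-.389,.25,8),(.46,-.389,.25,38),(.46,-.389,.25,67.8),(.46,-.389,.1,67.8)])"
```

```text
chair post (array([ 0.38017519, -0.25419452, -0.04386211]), np.float64(0.0002477895818485859))
tab (array([ 0.4592028 , -0.38955047,  0.12963062]), np.float64(0.001398667132050476))
(0.46, -0.389, 0.25, 8) shift [-0.2639  0.0023  0.0533] turn [ 0.0026 -0.0093 -1.008 ] rows>= 2.6
(0.46, -0.389, 0.25, 38) shift [0. 0. 0.] turn [ 0.  0. -1.] rows>= 0.0
(0.46, -0.389, 0.25, 67.8) shift [0. 0. 0.] turn [ 0.      0.     -0.9933] rows>= 0.0
(0.46, -0.389, 0.1, 67.8) shift [ 0.    -0.     0.375] turn [0. 0. 0.] rows>= 3.6
```

```bash
python3 -m jog '[{"grip":0,"x":-0.08,"y":0,"z":0,"wx":0,"wy":0,"wz":-0.2},{"grip":0,"x":-0.17,"y":0,"z":0.03,"wx":0,"wy":0,"wz":-0.4},{"grip":0,"x":-0.24,"y":0,"z":0.05,"wx":0,"wy":0,"wz":-0.6},{"grip":0,"x":-0.264,"y":0.002,"z":0.05,"wx":0,"wy":0,"wz":-0.8},{"grip":0,"x":-0.264,"y":0.002,"z":0.05,"wx":0,"wy":0,"wz":-1}]' 40
python3 -m jog '[{"grip":-0.1,"x":0,"y":0,"z":0,"wx":0,"wy":0,"wz":-0.2},{"grip":-0.1,"x":0,"y":0,"z":0,"wx":0,"wy":0,"wz":-0.4},{"grip":-0.1,"x":0,"y":0,"z":0,"wx":0,"wy":0,"wz":-0.6},{"grip":-0.1,"x":0,"y":0,"z":0,"wx":0,"wy":0,"wz":-0.8},{"grip":-0.1,"x":0,"y":0,"z":0,"wx":0,"wy":0,"wz":-1}]'
python3 -m jog '[{"grip":-0.1,"x":0,"y":0,"z":0.03,"wx":0,"wy":0,"wz":-0.2},{"grip":-0.1,"x":0,"y":0,"z":0.07,"wx":0,"wy":0,"wz":-0.4},{"grip":-0.1,"x":0,"y":0,"z":0.1,"wx":0,"wy":0,"wz":-0.6},{"grip":-0.1,"x":0,"y":0,"z":0.12,"wx":0,"wy":0,"wz":-0.8},{"grip":-0.1,"x":0,"y":0,"z":0.12,"wx":0,"wy":0,"wz":-0.99},{"grip":-0.1,"x":0,"y":0,"z":0.12,"wx":0,"wy":0,"wz":-0.99},{"grip":-0.1,"x":0,"y":0,"z":0.12,"wx":0,"wy":0,"wz":-0.99}]'
python3 -c "
from h import *
snap('wrist','w15',scale=1.5);show();seq([(.46,-.389,.145,67.8)])"
```

```text
clock: 27.75
ee_pos: [0.4561, -0.3865, 0.2477]
tool_rot: [-3.138, 0.001, 0.139]
ft_force: [0.1, -0.4, 1.3]
finger_gap: 0.501
clock: 28.17
ee_pos: [0.459, -0.3871, 0.2478]
tool_rot: [-3.14, -0.001, 0.665]
ft_force: [-0.1, 0.5, -0.1]
finger_gap: 0.451
clock: 28.75
ee_pos: [0.459, -0.3875, 0.2003]
tool_rot: [-3.141, -0.001, 1.174]
ft_force: [-0.3, 0.3, 0.6]
finger_gap: 0.447
t 28.8 p [ 0.4592 -0.3877  0.2006] rpy [ 3.1416e+00 -9.0000e-04  1.1738e+00] F [ 0.4  0.3 -0.7] T [-0.02  0.05 -0.01] gap 0.452
q [ 0.232  0.429  0.53   1.721 -0.245  1.058  0.447]
(0.46, -0.389, 0.145, 67.8) shift [-0.0022  0.0031  0.1391] turn [ 0.     -0.0018 -0.0183] rows>= 1.3
```

View pics/w15.png

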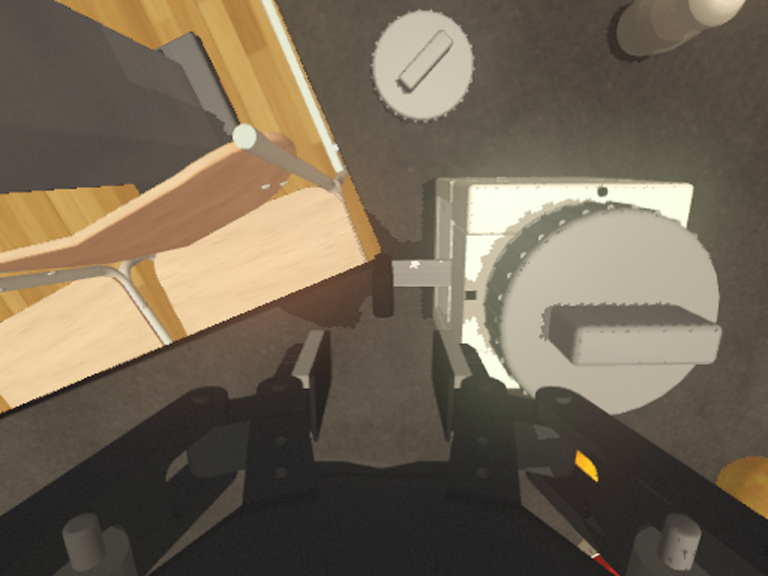

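```bash
python3 -c "
from h import *
im,P=load('w15')
for q in [(383,256),(383,315),(374,285),(393,285)]: print(plane(P,(q[0]/1.5,q[1]/1.5),.13).round(4))"
```

```text
[ 0.4697 -0.3675  0.13  ]
[ 0.4568 -0.3985  0.13  ]
[ 0.459  -0.3805  0.13  ]
[ 0.4685 -0.3845  0.13  ]
```

```bash
python3 -m jog '[{"grip":-0.1,"x":-0.001,"y":0.003,"z":0.07,"wx":0,"wy":0,"wz":-0.018},{"grip":-0.1,"x":-0.001,"y":0.003,"z":0.14,"wx":0,"wy":0,"wz":-0.018},{"grip":-0.1,"x":-0.001,"y":0.003,"z":0.14,"wx":0,"wy":0,"wz":-0.018}]'
python3 -m jog '[{"grip":-0.1,"x":0,"y":0,"z":0.06,"wx":0,"wy":0,"wz":0},{"grip":-0.1,"x":0,"y":0,"z":0.11,"wx":0,"wy":0,"wz":0},{"grip":-0.1,"x":0,"y":0,"z":0.11,"wx":0,"wy":0,"wz":0},{"grip":-0.1,"x":0,"y":0,"z":0.11,"wx":0,"wy":0,"wz":0}]'
python3 -c "
from h import *
show();snap('wrist','w16',scale=1.5)"
```

```text
clock: 29.05
ee_pos: [0.4585, -0.3864, 0.1406]
tool_rot: [-3.135, -0.002, 1.185]
ft_force: [-0.7, 1.9, -1.5]
finger_gap: 0.45
clock: 29.38
ee_pos: [0.4601, -0.3886, 0.1015]
tool_rot: [-3.141, -0.001, 1.185]
ft_force: [-2.9, 1.2, -0.7]
finger_gap: 0.447
t 29.38 p [ 0.4601 -0.3886  0.1015] rpy [-3.1409e+00 -7.0000e-04  1.1851e+00] F [-2.9  1.2 -0.7] T [ 0.19  0.46 -0.01] gap 0.447
q [ 0.277  0.545  0.477  1.805 -0.318  0.868  0.517]
```

View pics/w16.png

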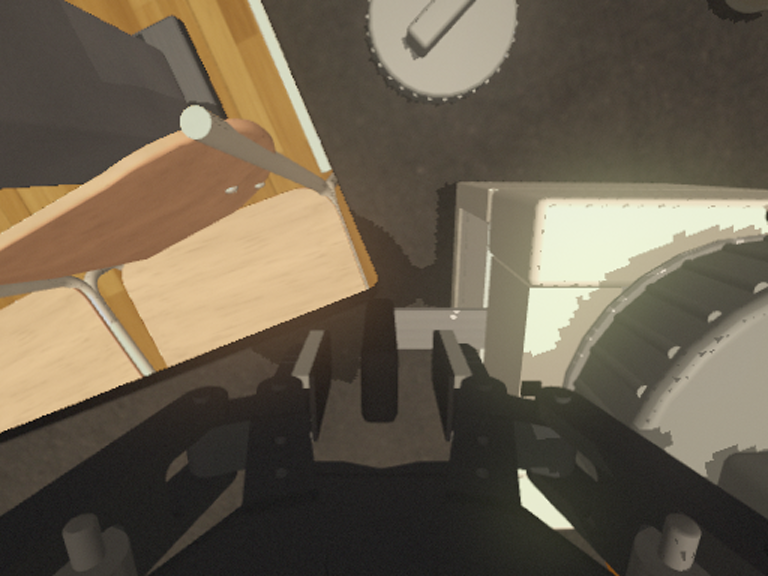

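```bash
python3 -m jog '[{"grip":-0.3,"x":0,"y":0,"z":0,"wx":0,"wy":0,"wz":0},{"grip":-1,"x":0,"y":0,"z":0,"wx":0,"wy":0,"wz":0},{"grip":-1,"x":0,"y":0,"z":0,"wx":0,"wy":0,"wz":0},{"grip":-1,"x":0,"y":0,"z":0,"wx":0,"wy":0,"wz":0},{"grip":-1,"x":0,"y":0,"z":0,"wx":0,"wy":0,"wz":0}]' 60
python3 -c "
from h import *
show()"
```

```text
clock: 29.85
ee_pos: [0.4595, -0.3886, 0.1027]
tool_rot: [-3.141, -0.001, 1.186]
ft_force: [-6.0, 4.6, 10.9]
finger_gap: 0.127
t 29.85 p [ 0.4595 -0.3886  0.1027] rpy [-3.1415e+00 -1.4000e-03  1.1860e+00] F [-6.   4.6 10.9] T [0.83 1.43 0.02] gap 0.127
q [ 0.277  0.543  0.477  1.806 -0.318  0.87   0.519]
```

```bash
python3 -m jog '[{"grip":-1,"x":0,"y":-0.03,"z":-0.004,"wx":0,"wy":0,"wz":0},{"grip":-1,"x":0,"y":-0.06,"z":-0.004,"wx":0,"wy":0,"wz":0},{"grip":-1,"x":0,"y":-0.09,"z":-0.004,"wx":0,"wy":0,"wz":0},{"grip":-1,"x":0,"y":-0.12,"z":-0.004,"wx":0,"wy":0,"wz":0},{"grip":-1,"x":0,"y":-0.15,"z":-0.004,"wx":0,"wy":0,"wz":0},{"grip":-1,"x":0,"y":-0.17,"z":-0.004,"wx":0,"wy":0,"wz":0},{"grip":-1,"x":0,"y":-0.178,"z":-0.004,"wx":0,"wy":0,"wz":0},{"grip":-1,"x":0,"y":-0.178,"z":-0.004,"wx":0,"wy":0,"wz":0}]' 60
python3 -c "
from h import *
show();p=np.array(st()['ee_pos']);print((np.array([.4595,-.3886])-p[:2])@[.926,-.378])"
```

```text
clock: 30.52
ee_pos: [0.3964, -0.363, 0.1029]
tool_rot: [3.136, 0.001, 1.187]
ft_force: [9.5, -6.6, -15.8]
finger_gap: 0.129
t 30.52 p [ 0.3964 -0.363   0.1029] rpy [3.1358e+00 1.0000e-03 1.1868e+00] F [  9.5  -6.6 -15.8] T [-0.97 -1.37 -0.05] gap 0.129
q [ 0.271  0.443  0.492  1.97  -0.29   0.791  0.544]
0.06805638872540726
```

```bash
python3 -m jog '[{"grip":-1,"x":0,"y":-0.006,"z":0.004,"wx":0,"wy":0,"wz":0},{"grip":-1,"x":0,"y":-0.006,"z":0.004,"wx":0,"wy":0,"wz":0},{"grip":-1,"x":0,"y":-0.006,"z":0.004,"wx":0,"wy":0,"wz":0},{"grip":-1,"x":0,"y":-0.006,"z":0.004,"wx":0,"wy":0,"wz":0},{"grip":-1,"x":0,"y":-0.006,"z":0.004,"wx":0,"wy":0,"wz":0},{"grip":-1,"x":0,"y":-0.006,"z":0.004,"wx":0,"wy":0,"wz":0},{"grip":-1,"x":0,"y":-0.006,"z":0.004,"wx":0,"wy":0,"wz":0},{"grip":-1,"x":0,"y":-0.006,"z":0.004,"wx":0,"wy":0,"wz":0},{"grip":-1,"x":0,"y":-0.006,"z":0.004,"wx":0,"wy":0,"wz":0},{"grip":-1,"x":0,"y":-0.006,"z":0.004,"wx":0,"wy":0,"wz":0}]' 60
python3 -c "
from h import *
show();p=np.array(st()['ee_pos']);print((np.array([.4595,-.3886])-p[:2])@[.926,-.378]);snap('scene','s2',scale=1.5)"
```

```text
clock: 31.35
ee_pos: [0.3964, -0.363, 0.1027]
tool_rot: [3.132, 0.001, 1.187]
ft_force: [10.9, -4.7, -6.0]
finger_gap: 0.132
t 31.35 p [ 0.3964 -0.363   0.1027] rpy [3.1323e+00 1.3000e-03 1.1875e+00] F [10.9 -4.7 -6. ] T [-0.79 -1.74 -0.11] gap 0.132
q [ 0.272  0.442  0.491  1.973 -0.292  0.786  0.546]
0.0681175371585811
```

View pics/s2.png

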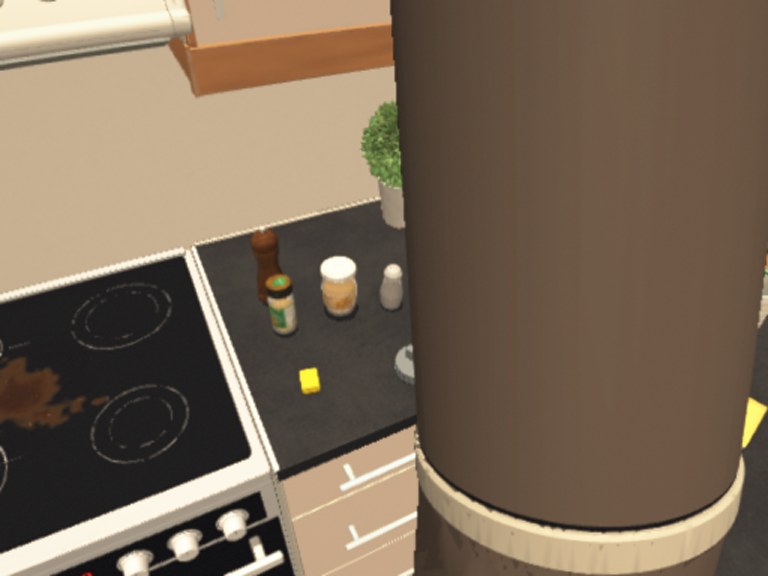

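```bash
python3 -m jog '[{"grip":-1,"x":0,"y":0.03,"z":0.001,"wx":0,"wy":0,"wz":0},{"grip":-1,"x":0,"y":0.06,"z":0.001,"wx":0,"wy":0,"wz":0},{"grip":-1,"x":0,"y":0.09,"z":0.001,"wx":0,"wy":0,"wz":0},{"grip":-1,"x":0,"y":0.12,"z":0.001,"wx":0,"wy":0,"wz":0},{"grip":-1,"x":0,"y":0.15,"z":0.001,"wx":0,"wy":0,"wz":0},{"grip":-1,"x":0,"y":0.17,"z":0.001,"wx":0,"wy":0,"wz":0},{"grip":-1,"x":0,"y":0.181,"z":0.001,"wx":0,"wy":0,"wz":0},{"grip":-1,"x":0,"y":0.181,"z":0.001,"wx":0,"wy":0,"wz":0},{"grip":-1,"x":0,"y":0.181,"z":0.001,"wx":0,"wy":0,"wz":0}]' 40
python3 -c "
from h import *
show();p=np.array(st()['ee_pos']);print((np.array([.4595,-.3886])-p[:2])@[.926,-.378])"
```

```text
clock: 32.15
ee_pos: [0.4595, -0.3886, 0.1026]
tool_rot: [3.14, -0.001, 1.186]
ft_force: [-3.9, 3.3, 12.1]
finger_gap: 0.128
t 32.15 p [ 0.4595 -0.3886  0.1026] rpy [ 3.1399e+00 -1.1000e-03  1.1863e+00] F [-3.9  3.3 12.1] T [ 0.71  0.85 -0.03] gap 0.128
q [ 0.277  0.542  0.477  1.808 -0.318  0.867  0.52 ]
3.17831418243264e-05
```

Home again. Open a little and lift away.

```bash
python3 -m jog '[{"grip":-0.35,"x":0,"y":0,"z":-0.005,"wx":0,"wy":0,"wz":0},{"grip":-0.35,"x":0,"y":0,"z":-0.005,"wx":0,"wy":0,"wz":0},{"grip":-0.35,"x":0,"y":0,"z":-0.005,"wx":0,"wy":0,"wz":0},{"grip":-0.35,"x":0,"y":0,"z":-0.1,"wx":0,"wy":0,"wz":0},{"grip":-0.35,"x":0,"y":0,"z":-0.2,"wx":0,"wy":0,"wz":0},{"grip":-0.35,"x":0,"y":0,"z":-0.3,"wx":0,"wy":0,"wz":0},{"grip":-0.35,"x":0,"y":0,"z":-0.38,"wx":0,"wy":0,"wz":0},{"grip":-0.35,"x":0,"y":0,"z":-0.38,"wx":0,"wy":0,"wz":0}]' 40
python3 -c "
from h import *
show();seq([(.45,-.1,.28,67),(.42,.15,.28,67)])"
```

```text
clock: 32.82
ee_pos: [0.4612, -0.3909, 0.2598]
tool_rot: [3.13, 0.001, 1.186]
ft_force: [-0.0, -0.9, 0.4]
finger_gap: 0.324
t 32.82 p [ 0.4612 -0.3909  0.2598] rpy [3.1303e+00 1.4000e-03 1.1861e+00] F [-0.  -0.9  0.4] T [-0.06 -0.03 -0.02] gap 0.324
q [ 0.215  0.375  0.553  1.65  -0.213  1.166  0.434]
(0.45, -0.1, 0.28, 67) shift [ 0.6635 -0.2984 -0.0548] turn [0.0216 0.0025 0.032 ] rows>= 7.0
(0.42, 0.15, 0.28, 67) shift [ 0.546  -0.3132 -0.    ] turn [0. 0. 0.] rows>= 6.0
```

```bash
python3 -m jog '[{"grip":-0.35,"x":0.06,"y":-0.03,"z":-0.03,"wx":0,"wy":0,"wz":0},{"grip":-0.35,"x":0.15,"y":-0.07,"z":-0.05,"wx":0,"wy":0,"wz":0},{"grip":-0.35,"x":0.24,"y":-0.11,"z":-0.05,"wx":0,"wy":0,"wz":0},{"grip":-0.35,"x":0.33,"y":-0.15,"z":-0.05,"wx":0,"wy":0,"wz":0},{"grip":-0.35,"x":0.42,"y":-0.19,"z":-0.05,"wx":0,"wy":0,"wz":0},{"grip":-0.35,"x":0.51,"y":-0.23,"z":-0.05,"wx":0,"wy":0,"wz":0},{"grip":-0.35,"x":0.6,"y":-0.27,"z":-0.05,"wx":0,"wy":0,"wz":0},{"grip":-0.35,"x":0.66,"y":-0.3,"z":-0.05,"wx":0,"wy":0,"wz":0}]'
python3 -m jog '[{"grip":-0.35,"x":0.08,"y":-0.05,"z":0,"wx":0,"wy":0,"wz":0},{"grip":-0.35,"x":0.17,"y":-0.1,"z":0,"wx":0,"wy":0,"wz":0},{"grip":-0.35,"x":0.26,"y":-0.15,"z":0,"wx":0,"wy":0,"wz":0},{"grip":-0.35,"x":0.35,"y":-0.2,"z":0,"wx":0,"wy":0,"wz":0},{"grip":-0.35,"x":0.44,"y":-0.25,"z":0,"wx":0,"wy":0,"wz":0},{"grip":-0.35,"x":0.52,"y":-0.3,"z":0,"wx":0,"wy":0,"wz":0},{"grip":-0.35,"x":0.546,"y":-0.313,"z":0,"wx":0,"wy":0,"wz":0},{"grip":-0.35,"x":0.546,"y":-0.313,"z":0,"wx":0,"wy":0,"wz":0}]'
python3 -c "
from h import *
show();snap('top','top3',scale=1.5);im,P=snap('scene','s3',scale=1.5)
cv2.imwrite('pics/s3c.png',cv2.resize(im[150:245,285:365],None,fx=6,fy=6,interpolation=cv2.INTER_CUBIC))"
```

```text
clock: 33.48
ee_pos: [0.4465, -0.0949, 0.2726]
tool_rot: [3.141, -0.002, 1.19]
ft_force: [1.4, 0.3, -0.1]
finger_gap: 0.324
clock: 34.15
ee_pos: [0.4118, 0.1543, 0.2725]
tool_rot: [3.141, -0.001, 1.193]
ft_force: [0.6, -0.1, -0.1]
finger_gap: 0.324
t 34.15 p [0.4118 0.1543 0.2725] rpy [ 3.1414e+00 -1.1000e-03  1.1927e+00] F [ 0.6 -0.1 -0.1] T [-0.02  0.01 -0.02] gap 0.324
q [-0.583  0.047  0.119  1.968 -0.007  1.126 -0.839]
```

View pics/s3c.png

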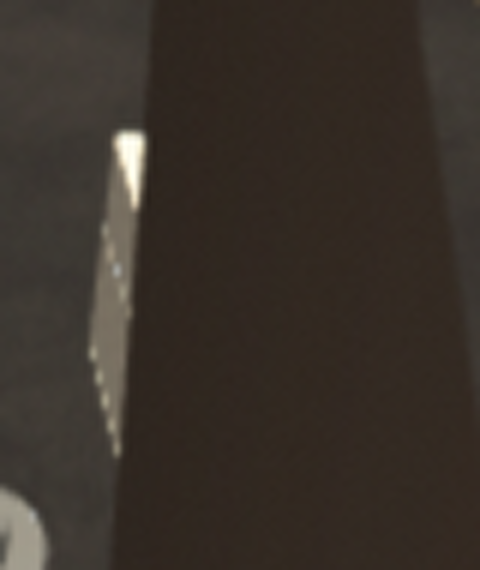

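View pics/top3.png

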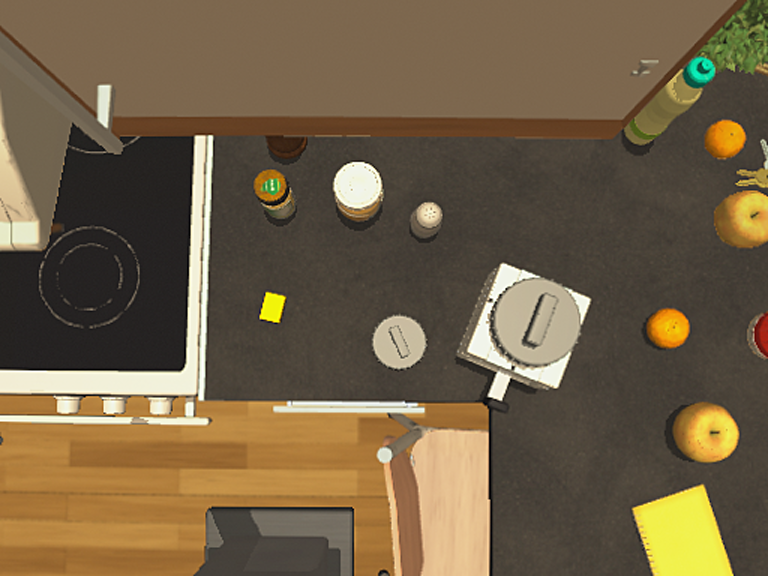

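```bash
python3 -m jog '[{"grip":-0.35,"x":0.08,"y":-0.08,"z":0,"wx":0,"wy":0,"wz":0},{"grip":-0.35,"x":0.15,"y":-0.15,"z":0,"wx":0,"wy":0,"wz":0},{"grip":-0.35,"x":0.22,"y":-0.22,"z":0,"wx":0,"wy":0,"wz":0},{"grip":-0.35,"x":0.29,"y":-0.29,"z":0,"wx":0,"wy":0,"wz":0},{"grip":-0.35,"x":0.36,"y":-0.36,"z":0,"wx":0,"wy":0,"wz":0},{"grip":-0.35,"x":0.43,"y":-0.43,"z":0,"wx":0,"wy":0,"wz":0},{"grip":-0.35,"x":0.5,"y":-0.45,"z":0,"wx":0,"wy":0,"wz":0},{"grip":-0.35,"x":0.5,"y":-0.45,"z":0,"wx":0,"wy":0,"wz":0}]'
python3 -c "
from h import *
show();im,P=snap('scene','s4',scale=1.5)
cv2.imwrite('pics/s4c.png',cv2.resize(im[150:245,285:365],None,fx=6,fy=6,interpolation=cv2.INTER_CUBIC))"
```

```text
clock: 34.92
ee_pos: [0.3202, 0.4078, 0.2725]
tool_rot: [-3.141, -0.003, 1.19]
ft_force: [-0.4, -0.6, 1.6]
finger_gap: 0.322
t 34.92 p [0.3202 0.4078 0.2725] rpy [-3.1415e+00 -2.5000e-03  1.1902e+00] F [-0.4 -0.6  1.6] T [ 0.03  0.04 -0.01] gap 0.322
q [-0.904  0.198 -0.11   1.792  0.023  1.15  -1.402]
```

View pics/s4c.png

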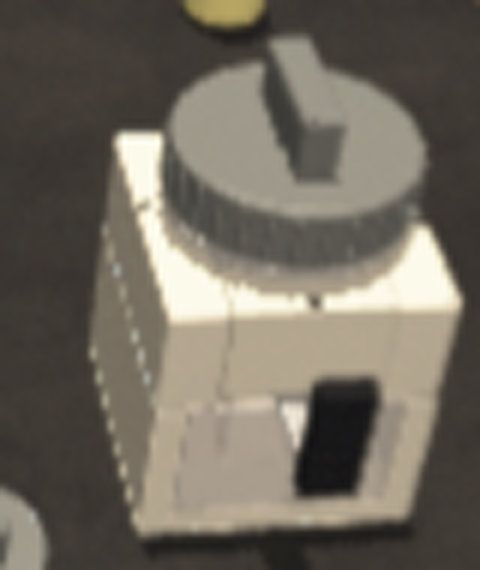

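```bash
python3 -c "
from h import *
a,_=load('scene0');b,_=load('s4')
f=lambda i:cv2.resize(cv2.convertScaleAbs(i[214:238,308:362],alpha=1.6,beta=-60),None,fx=13,fy=13,interpolation=cv2.INTER_CUBIC)
d=cv2.resize(np.clip(128+4*(b[214:238,308:362].astype(int)-a[214:238,308:362]),0,255).astype(np.uint8),None,fx=10,fy=10)
cv2.imwrite('pics/cmp.png',cv2.resize(np.vstack([f(a),f(b)]),(560,500)));cv2.imwrite('pics/dif.png',d)
print(np.abs(b[150:245,285:365].astype(int)-a[150:245,285:365]).max(2)[60:90,30:75].max())"
```

```text
26
```

View pics/cmp.png

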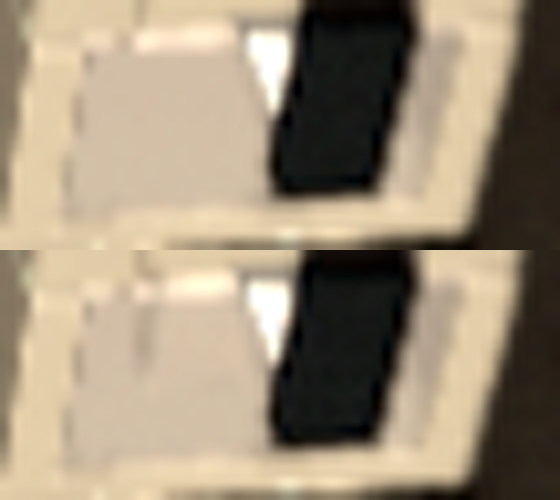

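View pics/dif.png

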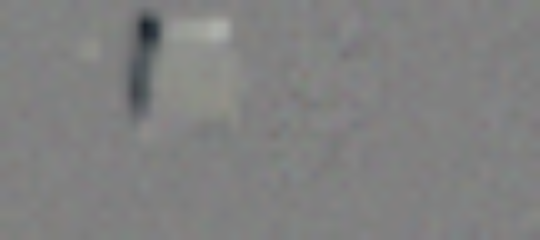

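```bash
python3 -c "
from h import *
_,P=load('s4')
c=np.array([.5575,-.4285,0]);ex=np.array([.926,-.378,0]);ey=np.array([.378,.926,0])
print('changed region px: x',308+13,308+24,'y',214+1,214+12)
for z in [.005,.021,.037,.08,.096]:
  for dx in [-.04,0]:
    print(z,dx,[proj(P,c+dx*ex+dy*ey+[0,0,z]).round(1).tolist() for dy in (-.015,0,.015)])
for z in [.01,.075]: print('wall',z,[proj(P,c-.06*ex+dy*ey+[0,0,z]).round(1).tolist() for dy in (-.045,.045)])"
```

```text
changed region px: x 321 332 y 215 226
0.005 -0.04 [[333.3, 230.7], [327.7, 231.0], [322.1, 231.3]]
0.005 0 [[329.7, 220.0], [324.4, 220.3], [319.0, 220.6]]
0.021 -0.04 [[334.2, 226.5], [328.6, 226.8], [323.0, 227.0]]
0.021 0 [[330.6, 215.8], [325.2, 216.1], [319.7, 216.4]]
0.037 -0.04 [[335.1, 222.1], [329.5, 222.4], [323.8, 222.7]]
0.037 0 [[331.5, 211.5], [326.0, 211.8], [320.5, 212.1]]
0.08 -0.04 [[337.8, 210.0], [331.9, 210.3], [326.1, 210.6]]
0.08 0 [[333.9, 199.5], [328.3, 199.7], [322.6, 200.0]]
0.096 -0.04 [[338.8, 205.3], [332.9, 205.6], [327.0, 205.9]]
0.096 0 [[334.9, 194.8], [329.2, 195.1], [323.4, 195.3]]
wall 0.01 [[346.6, 234.3], [312.7, 236.2]]
wall 0.075 [[351.3, 216.4], [315.7, 218.2]]
```

```bash
python3 -c "
from h import *
c=np.array([.5575,-.4285]);ex=np.array([.926,-.378]);ey=np.array([.378,.926])
p=c-.19*ex+.05*ey;print(p)
seq([(.38,.2,.3,90),(.42,-.05,.3,110),(p[0],p[1],.3,130),(p[0],p[1],.3,157.7)])"
```

```text
[ 0.40046 -0.31038]
(0.38, 0.2, 0.3, 90) shift [-0.4199  0.3277 -0.0694] turn [ 1.500e-03 -3.000e-04 -7.312e-01] rows>= 5.2
(0.42, -0.05, 0.3, 110) shift [-0.625  0.1    0.   ] turn [ 0.      0.     -0.6667] rows>= 6.1
(np.float64(0.40046000000000004), np.float64(-0.31038), 0.3, 130) shift [-0.595  -0.2685 -0.    ] turn [ 0.      0.     -0.6667] rows>= 6.3
(np.float64(0.40046000000000004), np.float64(-0.31038), 0.3, 157.7) shift [0. 0. 0.] turn [ 0.      0.     -0.9233] rows>= 0.0
```

```bash
python3 -m jog '[{"grip":-0.35,"x":-0.08,"y":0.06,"z":-0.02,"wx":0,"wy":0,"wz":-0.2},{"grip":-0.35,"x":-0.16,"y":0.12,"z":-0.04,"wx":0,"wy":0,"wz":-0.4},{"grip":-0.35,"x":-0.24,"y":0.18,"z":-0.06,"wx":0,"wy":0,"wz":-0.6},{"grip":-0.35,"x":-0.32,"y":0.24,"z":-0.07,"wx":0,"wy":0,"wz":-0.73},{"grip":-0.35,"x":-0.42,"y":0.328,"z":-0.07,"wx":0,"wy":0,"wz":-0.73},{"grip":-0.35,"x":-0.42,"y":0.328,"z":-0.07,"wx":0,"wy":0,"wz":-0.73}]'
python3 -m jog '[{"grip":-0.35,"x":-0.1,"y":0.016,"z":0,"wx":0,"wy":0,"wz":-0.2},{"grip":-0.35,"x":-0.2,"y":0.03,"z":0,"wx":0,"wy":0,"wz":-0.4},{"grip":-0.35,"x":-0.3,"y":0.05,"z":0,"wx":0,"wy":0,"wz":-0.6},{"grip":-0.35,"x":-0.4,"y":0.07,"z":0,"wx":0,"wy":0,"wz":-0.67},{"grip":-0.35,"x":-0.5,"y":0.08,"z":0,"wx":0,"wy":0,"wz":-0.67},{"grip":-0.35,"x":-0.6,"y":0.1,"z":0,"wx":0,"wy":0,"wz":-0.67},{"grip":-0.35,"x":-0.625,"y":0.1,"z":0,"wx":0,"wy":0,"wz":-0.67}]'
python3 -m jog '[{"grip":-0.35,"x":-0.09,"y":-0.04,"z":0,"wx":0,"wy":0,"wz":-0.2},{"grip":-0.35,"x":-0.18,"y":-0.08,"z":0,"wx":0,"wy":0,"wz":-0.4},{"grip":-0.35,"x":-0.27,"y":-0.12,"z":0,"wx":0,"wy":0,"wz":-0.6},{"grip":-0.35,"x":-0.36,"y":-0.16,"z":0,"wx":0,"wy":0,"wz":-0.67},{"grip":-0.35,"x":-0.45,"y":-0.2,"z":0,"wx":0,"wy":0,"wz":-0.67},{"grip":-0.35,"x":-0.54,"y":-0.24,"z":0,"wx":0,"wy":0,"wz":-0.67},{"grip":-0.35,"x":-0.595,"y":-0.268,"z":0,"wx":0,"wy":0,"wz":-0.67},{"grip":-0.35,"x":-0.595,"y":-0.268,"z":0,"wx":0,"wy":0,"wz":-0.67}]'
python3 -m jog '[{"grip":-0.35,"x":0,"y":0,"z":0,"wx":0,"wy":0,"wz":-0.2},{"grip":-0.35,"x":0,"y":0,"z":0,"wx":0,"wy":0,"wz":-0.4},{"grip":-0.35,"x":0,"y":0,"z":0,"wx":0,"wy":0,"wz":-0.6},{"grip":-0.35,"x":0,"y":0,"z":0,"wx":0,"wy":0,"wz":-0.8},{"grip":-0.35,"x":0,"y":0,"z":0,"wx":0,"wy":0,"wz":-0.92},{"grip":-0.35,"x":0,"y":0,"z":0,"wx":0,"wy":0,"wz":-0.92}]'
python3 -c "
from h import *
show()"
```

```text
clock: 35.47
ee_pos: [0.3816, 0.19, 0.3013]
tool_rot: [3.139, 0.001, 1.559]
ft_force: [0.2, -0.0, -0.4]
finger_gap: 0.324
clock: 36.05
ee_pos: [0.4179, -0.0594, 0.3011]
tool_rot: [3.14, 0.001, 1.91]
ft_force: [-0.7, -0.1, -0.5]
finger_gap: 0.328
clock: 36.72
ee_pos: [0.3947, -0.3201, 0.3011]
tool_rot: [-3.14, 0.003, 2.259]
ft_force: [-0.3, 0.1, -0.1]
finger_gap: 0.329
clock: 37.22
ee_pos: [0.3972, -0.3132, 0.3007]
tool_rot: [3.141, 0.0, 2.751]
ft_force: [-0.1, -0.2, 0.8]
finger_gap: 0.325
t 37.22 p [ 0.3972 -0.3132  0.3007] rpy [3.1407e+00 4.0000e-04 2.7512e+00] F [-0.1 -0.2  0.8] T [-0.02  0.06  0.03] gap 0.325
q [ 0.052  0.152  0.598  1.812 -0.092  1.205  1.858]
```

Now tilt to look into the window.

```bash
python3 -m jog '[{"grip":-0.35,"x":0,"y":0,"z":0,"wx":0,"wy":-0.2,"wz":0},{"grip":-0.35,"x":0,"y":0,"z":0,"wx":0,"wy":-0.4,"wz":0},{"grip":-0.35,"x":0,"y":0,"z":0,"wx":0,"wy":-0.6,"wz":0},{"grip":-0.35,"x":0,"y":0,"z":0,"wx":0,"wy":-0.8,"wz":0},{"grip":-0.35,"x":0,"y":0,"z":0,"wx":0,"wy":-1,"wz":0},{"grip":-0.35,"x":0,"y":0,"z":0,"wx":0,"wy":-1,"wz":0},{"grip":-0.35,"x":0,"y":0,"z":0,"wx":0,"wy":-1,"wz":0}]'
python3 -c "
from h import *
show();snap('wrist','w17',scale=1.5)"
```

```text
clock: 37.8
ee_pos: [0.3973, -0.3119, 0.3004]
tool_rot: [3.138, 0.523, 2.747]
ft_force: [0.4, -0.6, 1.0]
finger_gap: 0.326
t 37.8 p [ 0.3973 -0.3119  0.3004] rpy [3.1377 0.5229 2.7466] F [ 0.4 -0.6  1. ] T [ 0.19  0.44 -0.  ] gap 0.326
q [ 0.031 -0.196  0.556  2.201 -0.01   0.594  1.789]
```

View pics/w17.png

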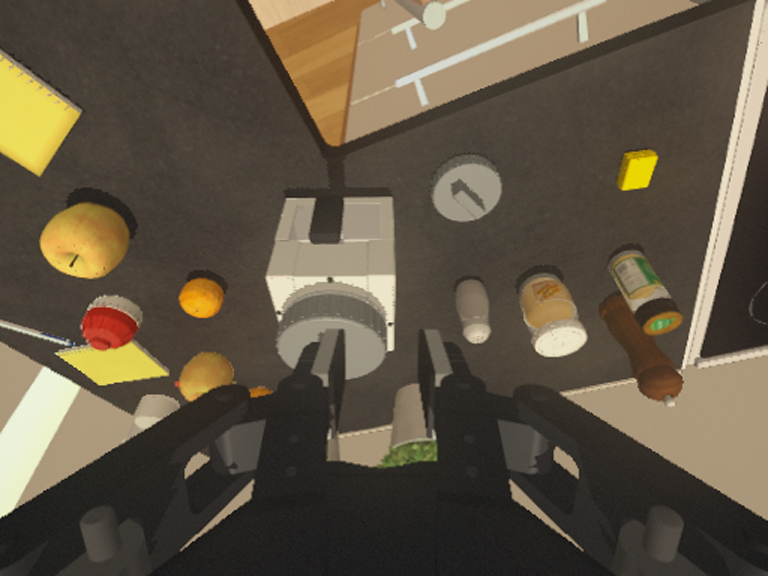

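```bash
python3 -c "
from h import *
im,P=load('w17');o=cv2.rotate(im[125:190,175:270],cv2.ROTATE_180)
o=cv2.convertScaleAbs(o,alpha=1.5,beta=-80)
cv2.imwrite('pics/w17c.png',cv2.resize(o,None,fx=8,fy=8,interpolation=cv2.INTER_CUBIC))"
```

```text
(no output)
```

View pics/w17c.png

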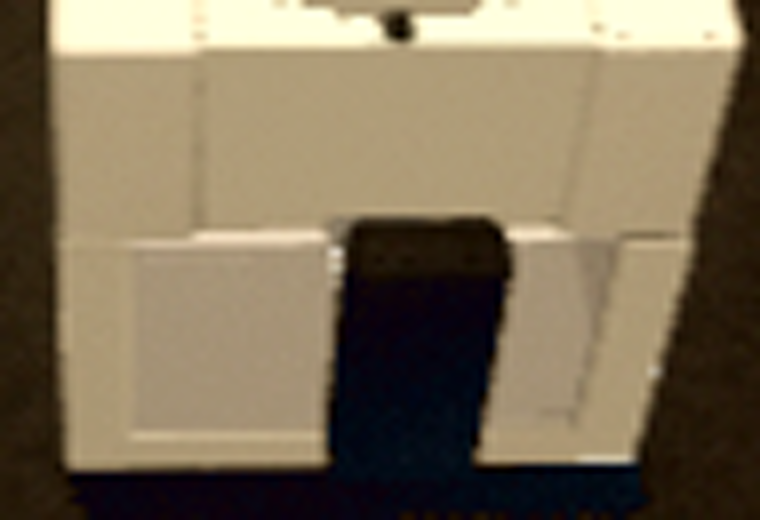

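```bash
python3 -m jog '[{"grip":-0.35,"x":0.02,"y":0.07,"z":0.04,"wx":0,"wy":0,"wz":0},{"grip":-0.35,"x":0.05,"y":0.14,"z":0.08,"wx":0,"wy":0,"wz":0},{"grip":-0.35,"x":0.08,"y":0.2,"z":0.13,"wx":0,"wy":0,"wz":0},{"grip":-0.35,"x":0.1,"y":0.2,"z":0.174,"wx":0,"wy":0,"wz":0},{"grip":-0.35,"x":0.1,"y":0.2,"z":0.174,"wx":0,"wy":-0.2,"wz":0},{"grip":-0.35,"x":0.1,"y":0.2,"z":0.174,"wx":0,"wy":-0.3,"wz":0},{"grip":-0.35,"x":0.1,"y":0.2,"z":0.174,"wx":0,"wy":-0.3,"wz":0}]'
python3 -c "
from h import *
show();snap('wrist','w18',scale=1.5)"
```

```text
clock: 38.43
ee_pos: [0.4293, -0.2404, 0.2202]
tool_rot: [-3.138, 0.675, 2.748]
ft_force: [-0.8, -1.2, -0.2]
finger_gap: 0.324
t 38.43 p [ 0.4293 -0.2404  0.2202] rpy [-3.1379  0.675   2.7485] F [-0.8 -1.2 -0.2] T [ 0.15  0.62 -0.08] gap 0.324
q [-0.117 -0.144  0.503  2.476  0.513  0.132  1.096]
```

View pics/w18.png

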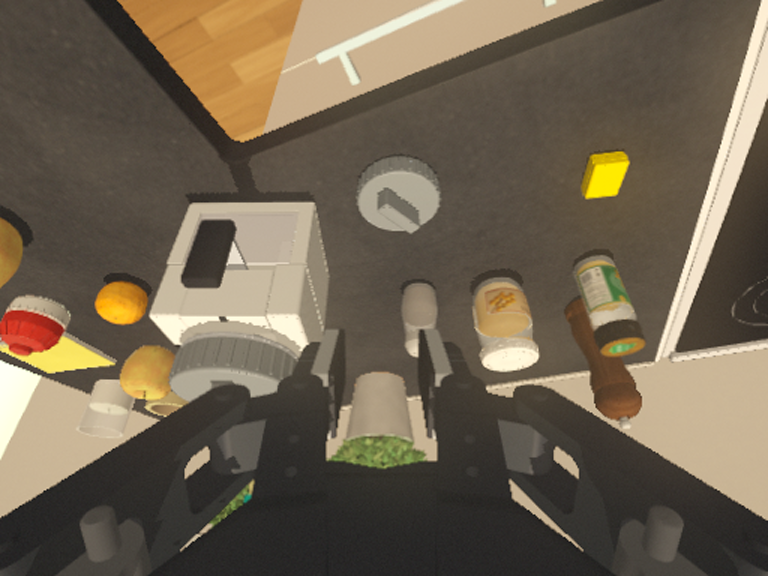

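```bash
python3 -c "
from h import *
im,P=load('w18');o=cv2.rotate(im[125:220,98:225],cv2.ROTATE_180)
o=cv2.convertScaleAbs(o,alpha=2,beta=-150)
cv2.imwrite('pics/w18c.png',cv2.resize(o,None,fx=6,fy=6,interpolation=cv2.INTER_CUBIC))"
```

```text
(no output)
```

View pics/w18c.png

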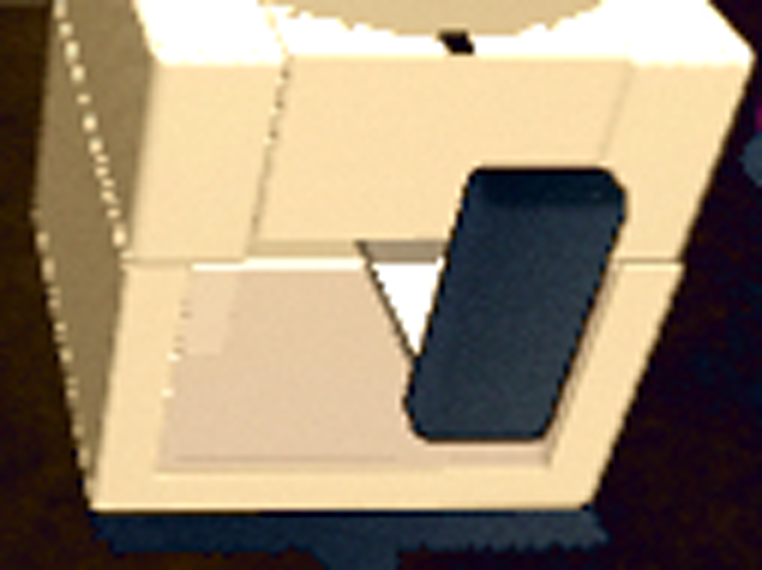

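```bash
python3 -c "
from h import *
im,P=load('w18')
def f(x,y):
    a=(x+.5)/6-.5;b=(y+.5)/6-.5
    return (98+126-a,125+94-b)
c=np.array([.5575,-.4285,0]);ex=np.array([.926,-.378,0]);ey=np.array([.378,.926,0])
for q in [(240,355),(190,355),(235,270),(190,270)]:
    p=plane(P,f(*q),.005)-c;print('floor',q,(p@ex).round(4),(p@ey).round(4))
# height of the upper corner if right-front vertical edge
p0=plane(P,f(240,355),.005)
for z in [.021,.037,.053]:
    u=proj(P,p0+[0,0,z-.005]);print(z,'crop xy',[(98+126-u[0]+.5)*6-.5,(125+94-u[1]+.5)*6-.5])
_,Q=load('s4');print('same pt in scene',proj(Q,p0), [proj(Q,p0+[0,0,h]).round(1) for h in (.016,.032)])
for q in [(321,225),(332,226)]:
    p=plane(Q,q,.005)-c;print('scene floor',q,(p@ex).round(4),(p@ey).round(4))
o=im[125:220,98:225]
o=cv2.rotate(o,cv2.ROTATE_180)
print(o[44:62:1,28:46,1])
"
```

```text
floor (240, 355) -0.0079 0.0141
floor (190, 355) -0.0078 0.0274
floor (235, 270) 0.0283 0.0077
floor (190, 270) 0.0284 0.0205
0.021 crop xy [np.float64(249.52871412447763), np.float64(308.23991701646156)]
0.037 crop xy [np.float64(259.47005625279945), np.float64(259.34142478336827)]
0.053 crop xy [np.float64(269.8496615324509), np.float64(208.16267846847722)]
same pt in scene [319.90785245 222.61331192] [array([320.7, 218.4]), array([321.4, 214.1])]
scene floor (321, 225) -0.017 0.0131
scene floor (332, 226) -0.0228 -0.0158
[[178 179 180 175 200 215 213 214 213 214 214 214 212 211 211 210 211 211]
 [186 186 187 180 179 181 182 182 183 183 182 180 177 176 176 177 176 177]
 [186 186 186 181 180 181 182 181 182 181 182 178 175 175 177 176 178 176]
 [186 186 185 183 181 182 180 181 181 182 181 180 176 176 177 177 176 176]
 [186 186 183 180 181 182 180 182 181 181 182 177 177 176 175 175 176 175]
 [186 185 182 180 180 180 182 181 181 181 181 177 176 177 175 176 176 176]
 [185 185 174 175 180 181 181 181 182 181 178 176 176 175 176 176 177 176]
 [185 187 180 178 181 181 181 181 181 181 178 176 175 175 175 176 176 176]
 [185 186 168 170 180 181 181 181 181 180 174 173 176 176 175 176 175 177]
 [185 185 183 180 181 181 181 181 181 180 177 176 176 176 176 175 176 177]
 [185 181 180 180 180 181 180 179 180 180 177 175 176 176 177 177 177 175]
 [186 182 181 180 180 180 180 180 180 179 177 175 175 176 176 176 175 176]
 [185 173 173 181 180 180 180 180 181 177 176 176 175 176 175 176 176 175]
 [185 181 179 179 180 181 181 180 180 176 174 175 175 176 176 176 176 176]
 [186 167 169 182 182 180 180 181 180 175 175 176 175 175 175 176 176 174]
 [199 192 175 175 176 176 174 174 176 175 176 175 175 174 176 175 176 177]
 [181 177 175 176 176 176 175 176 176 175 176 175 176 176 176 176 175 176]
 [180 175 176 174 176 175 176 175 175 176 175 176 175 175 175 175 175 176]]
```

```bash
python3 -c "
from h import *
im,P=load('w18');_,Q=load('s4')
def f(x,y):
    a=(x+.5)/6-.5;b=(y+.5)/6-.5
    return (98+126-a,125+94-b)
c=np.array([.5575,-.4285,0]);ex=np.array([.926,-.378,0]);ey=np.array([.378,.926,0])
def tri(a,b):
    o1,d1=ray(P,a);o2,d2=ray(Q,b)
    t=np.linalg.lstsq(np.c_[d1,-d2],o2-o1,rcond=None)[0];p=o1+d1*t[0];q=o2+d2*t[1];m=(p+q)/2-c;return (m@ex).round(4),(m@ey).round(4),m[2].round(4),np.linalg.norm(p-q).round(4)
for b in [(321,225),(323,226),(331.5,226)]: print(b,tri(f(240,355),b))
a=cv2.cvtColor(load('scene0')[0],cv2.COLOR_BGR2GRAY).astype(int);b=cv2.cvtColor(Q and load('s4')[0],cv2.COLOR_BGR2GRAY).astype(int)
print((b-a)[212:230,316:338])
"
```

```text
(321, 225) (np.float64(-0.0585), np.float64(0.0299), np.float64(0.049), np.float64(0.0039))
(323, 226) (np.float64(-0.078), np.float64(0.034), np.float64(0.0658), np.float64(0.009))
(331.5, 226) (np.float64(-0.1253), np.float64(0.0412), np.float64(0.1108), np.float64(0.0288))
[[  0  -1   0   0   0   1   0   0   0   1   0   0   0   0  -1   0   1  -1
   -1   0   0   0]
 [  1  -1   1   0   0   1   1   1   1   0   0   0   1   0  -1   0   0   0
    0   0   1  -1]
 [  0   0   0   0   0   0  -1   0   0   0   0   1  -1   0   0   2   0   0
    0   0   1   0]
 [  0   0   1   1   0  -3 -10  -6   0   2   2   1   2   3   2   1   0  -1
    1   0   1   0]
 [ -1   1   0   1   0  -5 -24 -17   1   5   7   8   8  12  11   1   1   0
    1   0   1   1]
 [  1   1   0   0  -1  -6 -22 -19   2   6   6   7   8  11   9   1   0   1
    0   0   0  -1]
 [  3   4   0   0  -1  -6 -15 -10   2   3   3   4   4   5   3   0   0   1
    0   0   1   1]
 [  3   4   0   0  -2  -7 -10  -3   3   4   4   4   3   3   3   3   0   0
    0   1   0   0]
 [  0   0   0   0  -2 -10 -10   0   4   4   4   4   4   3   5   3   1   0
    0
[... 151 characters left out ...]
4   4   4   3   4   3   2   0
    0   1   0   1]
 [  0   0   0   1  -3 -15 -10   0   3   2   3   4   4   4   4   2   1   0
    0   0   1  -3]
 [  1   0   0   1  -2 -10  -7   2   2   3   3   4   3   3   4   3  -1   0
    1  -1   0   1]
 [  0   0   0  -1  -1  -6  -4   1   2   1   2   3   2   3   2   3  -1   0
   -1   0   1   1]
 [  0   0   0   0  -1  -3   2   2   1   1   1   1  -1  -1  -1   2   0   0
    0   1  -2   1]
 [  0   0   0   0   0   0   4   2   1   0   0  -1  -2  -1  -2   0   0   0
   -1  -2   0  -1]
 [  0   0   1   0   0  -1   1   0   1   0   0   0  -1   0  -1  -1   0   0
    1   1   1   0]
 [  0   1   1   1   0   1  -1  -1   0  -2   0   0   0   0   0   0   0   0
    0  -2   0   2]]
```

```bash
python3 -m jog '[{"grip":-0.35,"x":-0.05,"y":0,"z":-0.05,"wx":0,"wy":0.2,"wz":0},{"grip":-0.35,"x":-0.1,"y":0,"z":-0.1,"wx":0,"wy":0.4,"wz":0},{"grip":-0.35,"x":-0.12,"y":0,"z":-0.12,"wx":0,"wy":0.6,"wz":0},{"grip":-0.35,"x":-0.12,"y":0,"z":-0.12,"wx":0,"wy":0.8,"wz":0},{"grip":-0.35,"x":-0.12,"y":0,"z":-0.12,"wx":0,"wy":1,"wz":0}]'
python3 -c "
from h import *
show();seq([(.42,0,.3,130)])"
```

```text
clock: 38.9
ee_pos: [0.44, -0.2393, 0.2936]
tool_rot: [3.134, 0.183, 2.755]
ft_force: [0.3, -1.7, -1.1]
finger_gap: 0.323
t 38.9 p [ 0.44   -0.2393  0.2936] rpy [3.1344 0.1827 2.7548] F [ 0.3 -1.7 -1.1] T [-0.03  0.21 -0.04] gap 0.323
q [-0.464 -0.006  0.894  1.982 -0.013  0.981  1.622]
(0.42, 0, 0.3, 130) shift [ 0.2646  0.5356 -0.0614] turn [0.0982 0.3387 0.9266] rows>= 5.8
```

```bash
python3 -m jog '[{"grip":-0.35,"x":0.04,"y":0.09,"z":-0.01,"wx":0,"wy":0.1,"wz":0},{"grip":-0.35,"x":0.08,"y":0.18,"z":-0.02,"wx":0,"wy":0.2,"wz":0},{"grip":-0.35,"x":0.12,"y":0.27,"z":-0.03,"wx":0,"wy":0.34,"wz":0},{"grip":-0.35,"x":0.16,"y":0.36,"z":-0.04,"wx":0,"wy":0.34,"wz":0},{"grip":-0.35,"x":0.21,"y":0.45,"z":-0.05,"wx":0,"wy":0.34,"wz":0},{"grip":-0.35,"x":0.26,"y":0.53,"z":-0.06,"wx":0,"wy":0.34,"wz":0},{"grip":-0.35,"x":0.26,"y":0.53,"z":-0.06,"wx":0,"wy":0.34,"wz":0},{"grip":-0.35,"x":0.26,"y":0.53,"z":-0.06,"wx":0,"wy":0.34,"wz":0},{"grip":-0.35,"x":0.26,"y":0.53,"z":-0.06,"wx":0,"wy":0.34,"wz":0}]'
python3 -c "
from h import *
show();im,P=snap('top','top4',scale=1.5);a,_=load('top3');d=cv2.absdiff(a,im).max(2);print((d[170:290,140:420]>25).sum())
a,_=load('top0');d=cv2.absdiff(a,im).max(2);ys,xs=np.where(d[90:290,140:]>40);print(len(ys),np.c_[xs+140,ys+90][::40].tolist())"
```

```text
clock: 39.65
ee_pos: [0.4197, -0.0038, 0.2938]
tool_rot: [-3.141, 0.002, 2.752]
ft_force: [0.4, -0.8, -0.7]
finger_gap: 0.323
t 39.65 p [ 0.4197 -0.0038  0.2938] rpy [-3.1413e+00  2.4000e-03  2.7524e+00] F [ 0.4 -0.8 -0.7] T [-0.06  0.06  0.02] gap 0.323
q [-0.732 -0.045  0.615  1.998  0.03   1.178  1.053]
1
1023 [[283, 135], [362, 187], [377, 195], [361, 197], [227, 199], [227, 201], [227, 203], [369, 205], [218, 208], [217, 210], [221, 212], [325, 214], [325, 219], [327, 226], [357, 229], [337, 233], [337, 235], [332, 237], [172, 239], [164, 241], [339, 242], [355, 243], [172, 245], [357, 246], [168, 249], [176, 251]]
```

```bash
python3 -c "
from h import *
a,_=load('top0');b,_=load('top4')
f=lambda i:cv2.resize(i[165:280,290:405],None,fx=3.4,fy=3.4,interpolation=cv2.INTER_CUBIC)
cv2.imwrite('pics/cmp2.png',np.hstack([f(a),f(b)]))
d=cv2.absdiff(a,b).max(2)[120:165,160:310];print((d>40).sum(), [tuple(np.array(x)) for x in np.argwhere(d>40)[:8]])"
```

```text
14 [(np.int64(15), np.int64(123)), (np.int64(15), np.int64(128)), (np.int64(15), np.int64(129)), (np.int64(18), np.int64(127)), (np.int64(18), np.int64(133)), (np.int64(19), np.int64(133)), (np.int64(20), np.int64(124)), (np.int64(20), np.int64(134))]
```

View pics/cmp2.png

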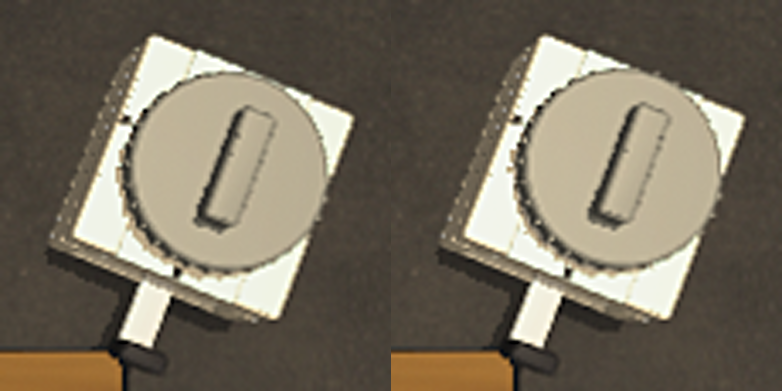

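```bash
python3 -c "
from h import *
print(bot.finish_job());show()"
```

```text
the job is handed in; nothing more can be done
None
the job is handed in; nothing more can be done
```

I finished the refill and handed it in at about 40 s. My one incomplete check is that I could not see both tablets separately in the store.

- **Cap off:** I pressed the cap down about 6 mm, turned it 1.4 rad anticlockwise and laid it on the worktop.
- **Tablets:** two were on the counter, and I dropped both into the neck. A wrist picture showed them stacked in the hopper. I left the yellow look-alike and the smaller cap alone.
- **Cap on:** I set it back on, pressed, turned it 1.4 rad clockwise and let it rise. It held against an upward pull of about 31 N, and its bar points at the locked mark. In the last top picture it sits 1–2 mm from where it started, which I put down to play.
- **Slide:** I then pulled it to its stop (68.1 mm measured), held it there for about 0.8 s and guided it back by its tab before letting go. It ended within 0.1 mm of home.

**Last checks:**
- No white tablets are left on the counter, and the arm is clear of everything.
- The jars and shakers look unmoved. The only difference from the first picture was a few edge pixels near the salt shaker.
- Looking through the nearly opaque window before and after the pull, something new is there, consistent with a tablet on the store floor. A second view could not be matched to it. That both tablets dropped rests on the slide's full travel and full return.
- One arm joint came very close to its limit (0.132 against 0.13 rad) while I looked into the window. I moved it away straight after.

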